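Load the sawing cradle with broom-handle lengths and set the stop

TASK

Set the cradle up for sawing a batch of dibbers: lay every broom-handle length on the bench in a groove of its own, then slide the stop bar along until it has pushed them all up tight against the fence, without ramming it, and ease it back about a finger's width so that nothing is pinched when sawn. Then drop the saw guide flat and square into its rebates over the handles, and leave the other tools on the bench as they are.

Things in the scene. Friction and masses are not known exactly. Their poses are not given: they have to be found in the camera images.
- cradle: Pine sawing cradle screwed to the bench, 312 mm wide (its x), 315 mm long (its y from -160 to +155). Origin on its underside, on the 3 mm mat; z up. Four V grooves, dark inside, run its whole length along y, 58 mm apart; gentle slopes beside them rise to ridges 20.5 mm up midway between grooves and to 23 mm at the sides. Plywood cheeks stand along both sides (x 131 to 156 and -131 to -156), tops at 63 mm.
- groove1 (a point): On the line where the axis of a handle settled in groove 1 lies (cradle x = -87 mm, y = 0, 28.5 mm above the cradle's underside; top of the handle at 44.5 mm). The groove runs along the cradle's y.
- groove2 (a point): On the line where the axis of a handle settled in groove 2 lies (cradle x = -29 mm, y = 0, 28.5 mm above the cradle's underside; top of the handle at 44.5 mm). The groove runs along the cradle's y.
- groove3 (a point): On the line where the axis of a handle settled in groove 3 lies (cradle x = 29 mm, y = 0, 28.5 mm above the cradle's underside; top of the handle at 44.5 mm). The groove runs along the cradle's y.
- groove4 (a point): On the line where the axis of a handle settled in groove 4 lies (cradle x = 87 mm, y = 0, 28.5 mm above the cradle's underside; top of the handle at 44.5 mm). The groove runs along the cradle's y.
- rebate (a point): Middle of the saw guide's seat: the underside of the seated guide has its middle here (cradle x = 0, y = 45 mm, 49 mm up). Each cheek has a rebate with its floor at this height, from cradle y = 7.5 to 82.5 mm, closed on the outside by a wall at x = 146 or -146 mm: a pocket of 292 (x) by 75 mm (y), 14 mm deep. Axes as the cradle's.
- fence: Wooden fence bolted across the cradle towards its +y end; fixed, but bolted at a different y (90 to 120 mm) from start to start. Origin on its working face (cradle x = 0, height of the cradle's underside), which looks along -y to the stop bar and spans 24.5 to 55 mm up. 24 mm thick, steel strap on top up to 70 mm, two bolt knobs over the cheeks up to 82 mm. Axes as the cradle's.
- stop_bar (a joint): Slide of the wooden stop bar (m): 0 fully back at the cradle's -y end, growing towards the fence, at most 0.150; at value q its pushing face is at cradle y = -130 mm + q. About 2 N of friction, stays where left, starts anywhere from 0 to 0.13. The bar reaches from cheek to cheek, is 24 mm thick and from 24.5 to 45 mm above the cradle's underside, under the seated guide.
- stop_face (a point): Middle of the stop bar's pushing face (towards the fence), 28.5 mm above the cradle's underside. Axes as the cradle's.
- stop_grip (a point): Where to hold the stop bar: middle plane of the upright wooden grip block on its middle, 60 mm along the cradle's x, 22 mm thick along the cradle's y, from 45 to 97 mm above the cradle's underside; the point is 78 mm up and 12 mm behind the pushing face. Axes as the cradle's.
- guide: Saw guide: plywood board 287 (its x) x 70 (y) x 12 mm, slit lengthwise for the saw, with two upright battens on top beside the slit, together 170 mm long (x), 40 mm wide (y), 35 mm high: pinch across both battens. Origin mid-underside; 47 mm high in all; 0.28 kg. Either way round will do. Seated, it bridges the grooves with 2.5 mm play all round in the rebates, its x along the cradle's x.
- handle1: Broom-handle length, a plain round wooden rod 32 mm in diameter and 120 mm long, about 60 g. Origin at its middle, its x along the rod. All are alike; three or four of the four are on the bench, absent ones give None. It can roll a little on the mat.
- handle2: Broom-handle length, a plain round wooden rod 32 mm in diameter and 120 mm long, about 60 g. Origin at its middle, its x along the rod. All are alike; three or four of the four are on the bench, absent ones give None. It can roll a little on the mat.
- handle3: Broom-handle length, a plain round wooden rod 32 mm in diameter and 120 mm long, about 60 g. Origin at its middle, its x along the rod. All are alike; three or four of the four are on the bench, absent ones give None. It can roll a little on the mat.
- handle4: Broom-handle length, a plain round wooden rod 32 mm in diameter and 120 mm long, about 60 g. Origin at its middle, its x along the rod. All are alike; three or four of the four are on the bench, absent ones give None. It can roll a little on the mat.
- pliers: Bystander: slip-joint pliers, 150 mm, lying flat beyond the handles, origin under them, x towards the jaws.
- level: Bystander: yellow spirit level, 230 x 22 x 48 mm, on its edge, origin under the middle.
- file: Bystander: steel file with wooden handle, 255 mm long, origin under it.
- tub: Bystander: clear plastic tub with clip-on lid, 126 x 180 x 64 mm, origin under the middle.
- tape: Bystander: tape measure, 70 x 36 x 66 mm, origin under the middle.
- tin: Bystander: round wax tin, 87 mm across and 29 mm high, origin under the middle.
Not all that is in view belongs to the job. Leave any red look-alike of the handle4 alone.

How it is judged:
On the way, in this order (a step that is already met when the one before it is completed fails the run):
1. every handle on the bench lies in a groove and the stop bar nips them tight against the fence (z of handle1 in the frame of cradle between 0.0245 and 0.0325 m and x of handle1 in the frame of cradle between -0.105 and 0.105 m and angle between the x axis of each of handle1, handle2, handle3, handle4 and the y axis of cradle, either way round below 0.08 rad and y of handle1 in the frame of fence between -0.066 and -0.055 m and z of handle2 in the frame of cradle between 0.0245 and 0.0325 m and x of handle2 in the frame of cradle between -0.105 and 0.105 m and y of handle2 in the frame of fence between -0.066 and -0.055 m and z of handle3 in the frame of cradle between 0.0245 and 0.0325 m and x of handle3 in the frame of cradle between -0.105 and 0.105 m and y of handle3 in the frame of fence between -0.066 and -0.055 m and z of handle4 in the frame of cradle between 0.0245 and 0.0325 m and x of handle4 in the frame of cradle between -0.105 and 0.105 m and y of handle4 in the frame of fence between -0.066 and -0.055 m and y of stop_face in the frame of fence above -0.1235 m and contact force between any of handle1, handle2, handle3, handle4 and fence above 2 N), for 0.02 s.
2. the stop bar is eased back, 6 to 25 mm clear of the handles pushed up to the fence (y of stop_face in the frame of fence between -0.145 and -0.126 m), for 0.2 s.
At the end, for the whole second after the job is handed in: Every handle settled in a groove (height 4 mm, 0.08 rad), its end within 6 mm of the fence; stop face 126 to 145 mm from the fence (6 to 25 mm clear of the 120 mm handles); saw guide in both rebates, within 4 mm of the middle, 3 mm of their floor and 0.04 rad of flat and square; all at rest (all of step 2 and z of handle1 in the frame of cradle between 0.0245 and 0.0325 m and x of handle1 in the frame of cradle between -0.105 and 0.105 m and angle between the x axis of each of handle1, handle2, handle3, handle4 and the y axis of cradle, either way round below 0.08 rad and y of handle1 in the frame of fence between -0.066 and -0.055 m and z of handle2 in the frame of cradle between 0.0245 and 0.0325 m and x of handle2 in the frame of cradle between -0.105 and 0.105 m and y of handle2 in the frame of fence between -0.066 and -0.055 m and z of handle3 in the frame of cradle between 0.0245 and 0.0325 m and x of handle3 in the frame of cradle between -0.105 and 0.105 m and y of handle3 in the frame of fence between -0.066 and -0.055 m and z of handle4 in the frame of cradle between 0.0245 and 0.0325 m and x of handle4 in the frame of cradle between -0.105 and 0.105 m and y of handle4 in the frame of fence between -0.066 and -0.055 m and x of guide in the frame of rebate between -0.004 and 0.004 m and y of guide in the frame of rebate between -0.004 and 0.004 m and z of guide in the frame of rebate between -0.003 and 0.003 m and angle between the x axis of guide and the x axis of cradle, either way round below 0.04 rad and angle between guide's own z axis and vertical below 0.04 rad and linear speed of each of handle1, handle2, handle3, handle4, guide below 0.02 m/s); the robot touches nothing.
It fails at once if a bystander tool is moved more than 40 mm (distance of any of pliers, level, file, tub, tape, tin from where it was at the start of the episode above 0.04 m).
It fails at once if the fence is rammed (more than 60 N) (contact force between fence and anything else above 60 N).
Of handle1, handle2, handle3, handle4 only 3 to 4 are there at a start; the rules pass over those that are not, and their reading is None.
At some moment in a run one of handle1, handle2, handle3, handle4 may be knocked a few centimetres aside while the robot is not near it.
Once in a run the grip may slacken for a moment while it holds something.
It also fails if it takes over 210 s, if anything falls off the work surface, if the arm or the gripper's body presses on something with over 40 N, if the wrist force passes 120 N, or if a joint passes its speed limit or range.

ROBOT

A 6-joint arm with a two-finger parallel gripper is mounted at the origin on the work surface. World frame = base frame: x ahead of the robot, y to its left, z up, the work surface at z = 0. Lengths are in m, angles in rad, forces in N, time in s.
With the tool pointing down it reaches from about 0.275 to 0.725 m from the base axis. Payload 5.6 kg.
Tool frame: the origin (TCP) lies on the centre line of the jaws, within the pads' length; the fingertips stand 14 mm ahead of it and the grasp point (between the pads) lies 5 mm behind it (arm.tip_reach is the distance from the TCP to the fingertips, in m); z points along the fingers, y is the direction in which the jaws open and shut (so a half turn about z gives the same grasp; the last joint's range is limited). The gripper opens to 85 mm and grips with 20 to 120 N. Pads are 22 mm wide; open, the fingers measure 114 mm over their backs; the gripper's body (76 mm by 85 mm) begins 54 mm behind the grasp point. The pads swing forward as they close: fully open they stand 13 mm farther back than shut.
Start: joints at [1.388, 0.255, 0.108, 0, -1.424, -0.285], TCP at [0.248, 0.491, 0.206] pointing down, gripper open.
Joint ranges: [-2.95, 2.95], [-1.21, 1.97], [-1.09, 1.5], [-2.87, 1.71], [-2.94, -0.07], [-3.05, 3.05]. Speed limits (rad/s): [2.57, 2.57, 3.14, 3.14, 3.14, 3.14].

INTERFACE

Orientations are given as a 3x3 rotation matrix whose columns are the frame's x, y, z axes.
In Python, from workcell import arm gives the robot as it stands.
- The arm moves only by the tool drive_tool, never from a script. Its argument "steps" is a list of rows, each an object of numbers: "wx", "wy", "wz": the turn, a rotation vector about the tool's x, y, z each as a share of 360 degrees, from -1 to 1; "dx", "dy", "dz": the shift along the tool's x, y, z each as a share of 400 mm, from -1 to 1; "claw": the gripper's target within -1 to 1 (fully open at 1, half-way at 0, shut at -1). In form: [{"wx": .., "wy": .., "wz": .., "dx": .., "dy": .., "dz": .., "claw": ..}, ...]. A call has exactly 5 rows; each row shifts and turns the commanded pose from where the row before left it, along the tool's axes as they then stand; what a row does not reach is not made up. A row lasts 1/10 s, in which the tool goes at most 50 mm and 8.59 degrees, less where a joint would pass 70% of its speed; a pose out of reach is approached as far as the arm can. A call with a number of a shift or a turn outside -1 to 1 is refused whole. A call with a gripper value outside its range is refused whole. The fingers move at their own pace and stop on an object; the grip force is fixed at half the most. Time passes only in rows, so rows that do not move let the fingers close, or fill a call up. It gives the time, the measured TCP pose, the force and the opening at its end, in the units of the state.
- arm.get_state(): the state, without advancing time (a new reading comes with each control period).
- arm.capture(name): name is "side" or "top" or "wrist"; returns a dict with "frame" (420x560x3 uint8, red, green, blue), "vertical_fov" (degrees; the focal length in pixels is half the picture's height over the tangent of half this angle, whatever the lens; pixels are square), "cx", "cy" (the principal point, pixels), "D" ([k1, k2, p1, p2, k3] as OpenCV has them; the pictures are not rectified), "xyz" and "attitude" of the camera in the world; the wrist camera has in their place "mount" (4x4, takes a point from camera to tool coordinates, whose origin is the TCP and whose axes are the flange's). Camera axes: x right, y down, z forward; pixel columns grow to the right and rows downward; lengths in m; the calibration is good to about 2 mm. A picture is of the moment at which its call begins: read the wrist's pose just before it. There is no depth.
- arm.sign_off(): hands the job in, once; it reports no verdict.
The state is a dict: "time": time; "joint_pos": joint angles; "qvel": joint speeds; "tau": joint torques, N m; "eef_pos": TCP position; "tool_rot": TCP orientation; "contact_force": force on the tool from outside, world axes, zero at the start; "moment": the same for the moment, N m; "finger_gap": opening from 0.0 (shut) to 1.0 (fully open).
Only numpy, scipy, OpenCV 4.12 (cv2) and the standard library are available. Lean on these libraries where they do the work, as an engineer would, in place of code of your own. Each camera call takes 0.05 s, during which the arm holds its last target. There are 200 camera calls.

## Working session

There is one attempt and no reset: what is moved stays moved. The work goes in short steps, Python scripts to look and compute and a tool call to move; the robot and the scene stay as the last step left them, time stands still between calls to the robot, and variables do not carry over. Pictures are saved under pics/ and viewed, about 12 in all and at most 16, crops included, and the job is handed in when it is done.

Besides the shell and the picture viewer there is one more tool, called after ">>>" in YAML: its name, and indented under it one key for each argument. drive_tool: Moves the arm, as the interface text tells. Shift numbers are shares of 400 mm and turn numbers shares of 360 degrees, none past 1 either way. Its arguments: {"type":"object","properties":{"steps":{"type":"array"}},"required":["steps"]}

```bash
mkdir -p pics; ls; cat > h.py <<'E'
import numpy as np, cv2, pickle
from workcell import arm
def K(c):
    h,w=c["frame"].shape[:2]; f=h/2/np.tan(np.radians(c["vertical_fov"])/2)
    return np.array([[f,0,c["cx"]],[0,f,c["cy"]],[0,0,1.]])
def shot(name,fn):
    s=arm.get_state(); c=arm.capture(name)
    if name=="wrist":
        T=np.eye(4);T[:3,:3]=s["tool_rot"];T[:3,3]=s["eef_pos"];M=T@np.array(c["mount"])
        c["xyz"],c["attitude"]=M[:3,3],M[:3,:3]
    cv2.imwrite(f"pics/{fn}.png",c["frame"][:,:,::-1]); pickle.dump(c,open(f"pics/{fn}.pkl","wb")); return c
def load(fn): return pickle.load(open(f"pics/{fn}.pkl","rb"))
def at(c,px,z):
    p=cv2.undistortPoints(np.array(px,float).reshape(-1,1,2),K(c),np.array(c["D"],float)).reshape(-1,2)
    d=np.c_[p,np.ones(len(p))]@np.array(c["attitude"]).T; o=np.array(c["xyz"])
    return o+d*((z-o[2])/d[:,2])[:,None]
def proj(c,P):
    R=np.array(c["attitude"]).T; rv=cv2.Rodrigues(R)[0]
    return cv2.projectPoints(np.array(P,float).reshape(-1,1,3),rv,-R@np.array(c["xyz"]),K(c),np.array(c["D"],float))[0].reshape(-1,2)
E
python3 - <<'E'
from h import *
print(arm.get_state())
a=shot("top","t0");b=shot("side","s0")
for c in(a,b):print(c["xyz"],c["attitude"],c["vertical_fov"],c["D"])
cv2.imwrite("pics/t0b.png",cv2.resize(a["frame"][:,:,::-1],(800,600),interpolation=cv2.INTER_CUBIC))
E
```

```text
pics
{'time': 0.0, 'joint_pos': array([ 1.38762045e+00,  2.55742227e-01,  1.07019398e-01, -5.10679900e-04,
       -1.42391606e+00, -2.84588748e-01]), 'qvel': array([ 0.00102638, -0.000149  , -0.00119492, -0.00032954,  0.00038197,
       -0.00048797]), 'tau': array([ 1.52237146e-03, -3.86629379e+01,  2.37939692e+01,  5.36507338e+00,
       -6.13364973e-03,  2.39104668e-05]), 'eef_pos': array([0.24768671, 0.49045753, 0.20559877]), 'tool_rot': array([[ 8.92544533e-01, -4.50958494e-01, -8.32354438e-04],
       [-4.50959261e-01, -8.92542877e-01, -1.71969589e-03],
       [ 3.25994447e-05,  1.91026311e-03, -9.99998175e-01]]), 'contact_force': array([ 0.06696583, -0.14996326, -0.57691758]), 'moment': array([0.04999013, 0.02596042, 0.03517433]), 'finger_gap': 1.001364493431996}
[ 0.17854574 -0.13881611  1.70571004] [[ 0.04037422 -0.97651176  0.2116476 ]
 [-0.99918048 -0.04006813  0.00573659]
 [ 0.00287848 -0.21170576 -0.97732921]] 46.49225537782533 [-0.0184585  0.         0.         0.         0.       ]
[ 0.01778065 -1.2155099   1.27800133] [[ 0.90324926 -0.30828746  0.29849558]
 [-0.42909949 -0.64273964  0.63463326]
 [-0.00379453 -0.70131633 -0.7128401 ]] 46.30180745247486 [-0.02671242  0.          0.          0.          0.        ]
```

View pics/t0b.png

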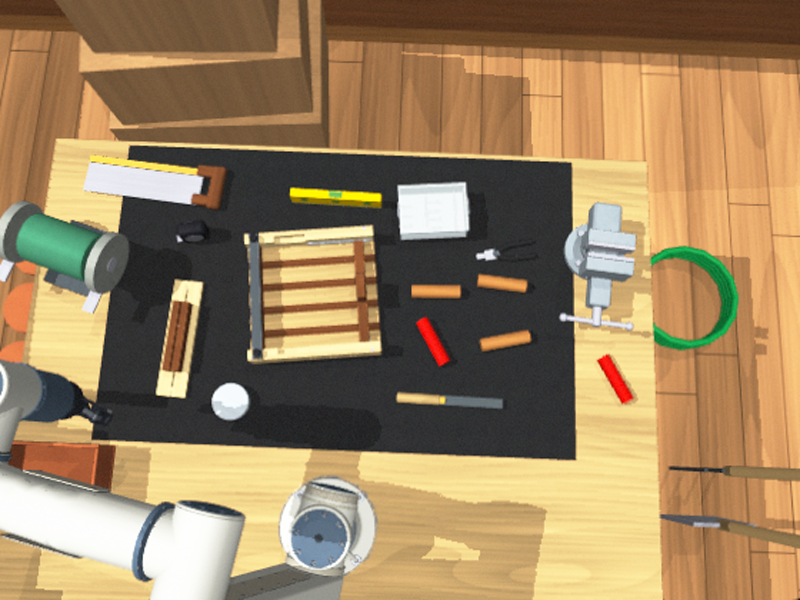

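View pics/s0.png

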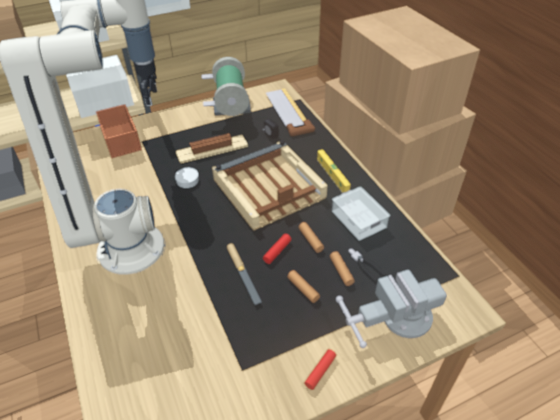

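The top view at 800x600 shows the bench layout.
- **Wanted handles:** the brown rods at (436,291), (502,283) and (505,341). Only three are visible in either view.
- **Could be confused with them:** the red rods at (433,341) and (614,379), which I leave alone, the file's wooden handle at (418,398), and the guide's brown battens at (178,337).
- **Cradle:** its fence is at the left, which is world +y, and the stop bar is at the right, around x = 361.

```bash
cat >> h.py <<'E'
def blobs(c,lo,hi,z,amin=60):
    hsv=cv2.cvtColor(c["frame"],cv2.COLOR_RGB2HSV); m=cv2.inRange(hsv,lo,hi)
    n,l,st,ce=cv2.connectedComponentsWithStats(m); out=[]
    for i in range(1,n):
        if st[i,4]<amin: continue
        ct=cv2.findContours((l==i).astype(np.uint8),cv2.RETR_EXTERNAL,cv2.CHAIN_APPROX_NONE)[0][0].reshape(-1,2)
        W=at(c,ct,z)[:,:2].astype(np.float32); (x,y),(a,b),t=cv2.minAreaRect(W)
        if a<b: a,b,t=b,a,t+90
        out.append((np.round(ce[i],1).tolist(),int(st[i,4]),[round(float(v),4) for v in(x,y,a,b)],round((t+90)%180-90,1)))
    return out
E
python3 - <<'E'
from h import *
c=load("t0");f=c["frame"]
for p in [(305,204),(351,198),(353,238),(125,236),(305,239),(185,166)]: print(p,cv2.cvtColor(f,cv2.COLOR_RGB2HSV)[p[1],p[0]])
for b in blobs(c,(8,130,90),(16,220,255),.019): 
    if b[1]<3000: print(b)
# cheek-top corners, 800-scale pixels
q=np.array([(246,237),(374,227),(381,352),(250,361)])*.7
print(at(c,q,.066)); 
q=np.array([(262,246),(355,241),(368,302)])*.7; print(at(c,q,.058))
q=np.array([(176,281),(202,283),(182,398),(157,394)])*.7; print(at(c,q,.015))
E
python3 - <<'E'
import cv2
im=cv2.imread('pics/t0.png')[140:300,100:400]
cv2.imwrite('pics/t0c.png',cv2.resize(im,(800,427),interpolation=cv2.INTER_CUBIC))
E
```

```text
(305, 204) [ 16 156 242]
(351, 198) [ 16 164 242]
(353, 238) [ 16 165 242]
(125, 236) [ 12 163 152]
(305, 239) [  1 239 245]
(185, 166) [ 26  66 253]
([147.1, 130.1], 393, [0.8196, 0.3523, 0.1114, 0.0716], -3.8)
([458.7, 168.1], 61, [0.7306, -0.7896, 0.0923, 0.0253], -2.2)
([228.2, 206.2], 2047, [0.552, 0.0502, 0.2792, 0.2523], -83.8)
([478.4, 208.9], 2192, [0.5751, -0.8584, 0.2018, 0.1676], -2.2)
([10.8, 217.0], 1335, [0.4779, 0.8044, 0.2554, 0.0852], 0.5)
([351.0, 197.8], 321, [0.5964, -0.4013, 0.1231, 0.0338], 84.7)
([305.0, 203.4], 336, [0.5689, -0.2389, 0.1207, 0.0327], -87.6)
([122.7, 235.1], 538, [0.4311, 0.3942, 0.1716, 0.04], -3.3)
([353.3, 238.0], 335, [0.4527, -0.4113, 0.1264, 0.033], -77.1)
([46.2, 321.5], 1512, [0.1318, 0.6299, 0.2595, 0.0967], 80.5)
[[ 0.67387896  0.23202699  0.066     ]
 [ 0.71231381 -0.08015954  0.066     ]
 [ 0.40412979 -0.11076765  0.066     ]
 [ 0.37010094  0.19688594  0.066     ]]
[[ 0.65490005  0.19260051  0.058     ]
 [ 0.67700596 -0.03485315  0.058     ]
 [ 0.52521472 -0.07404358  0.058     ]]
[[0.56808202 0.40847061 0.015     ]
 [0.56562277 0.34306957 0.015     ]
 [0.28009009 0.36363303 0.015     ]
 [0.28708009 0.42494607 0.015     ]]
```

View pics/t0c.png

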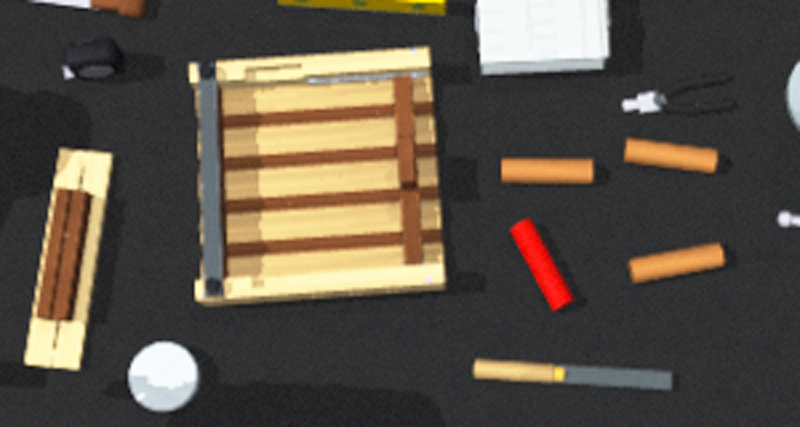

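The crop confirms three brown rods with plain ends, measuring about 121–126 x 33 mm, which agrees with the given size. The stop bar is near the -y end and the fence strap is at the +y end. The next step is a wrist view of the cradle for refinement.

```bash
cat >> h.py <<'E'
def plan(pos,yaw,n=10,vert=True):
    """rows from measured pose to pos with tool x at yaw(deg), tool straight down; shift taken in axes before the row's turn"""
    from scipy.spatial.transform import Rotation as Ro
    s=arm.get_state(); R=np.array(s["tool_rot"]); p=np.array(s["eef_pos"]); y=np.radians(yaw)
    G=np.array([[np.cos(y),np.sin(y),0],[np.sin(y),-np.cos(y),0],[0,0,-1]])
    w=Ro.from_matrix(R.T@G).as_rotvec(); D=np.array(pos)-p
    print("D mm",np.round(D*1e3,1),"w deg",np.round(np.degrees(w),2),"dist/row",round(np.linalg.norm(D)/n*1e3,1),"deg/row",round(np.degrees(np.linalg.norm(w))/n,2))
    for k in range(n):
        d=R.T@(D/n)/.4; print({k2:round(float(v),4) for k2,v in zip(("wx","wy","wz","dx","dy","dz"),[*(w/n/2/np.pi),*d])}); R=R@Ro.from_rotvec(w/n).as_matrix()
E
python3 - <<'E'
from h import *
c=shot("wrist","w0"); print(c["mount"],c["vertical_fov"],c["D"],arm.tip_reach)
plan((.45,.05,.36),-83.4,10)
E
```

```text
[[-3.83886698e-04 -9.49230685e-01 -3.14580608e-01  8.07037880e-02]
 [ 9.99999926e-01 -3.71046113e-04 -1.00700147e-04  4.87003092e-04]
 [-2.11362425e-05 -3.14580623e-01  9.49230758e-01 -1.67012394e-01]
 [ 0.00000000e+00  0.00000000e+00  0.00000000e+00  1.00000000e+00]] 64.10143578077546 [-0.08355933  0.          0.          0.          0.        ] 0.014
D mm [ 202.2 -440.6  154.2] w deg [ 7.00e-02 -4.00e-02  5.66e+01] dist/row 50.9 deg/row 5.66
{'wx': 0.0, 'wy': -0.0, 'wz': 0.0157, 'dx': 0.0948, 'dy': 0.0756, 'dz': -0.0384}
{'wx': 0.0, 'wy': -0.0, 'wz': 0.0157, 'dx': 0.1018, 'dy': 0.0658, 'dz': -0.0384}
{'wx': 0.0, 'wy': -0.0, 'wz': 0.0157, 'dx': 0.1078, 'dy': 0.0555, 'dz': -0.0385}
{'wx': 0.0, 'wy': -0.0, 'wz': 0.0157, 'dx': 0.1127, 'dy': 0.0446, 'dz': -0.0385}
{'wx': 0.0, 'wy': -0.0, 'wz': 0.0157, 'dx': 0.1166, 'dy': 0.0332, 'dz': -0.0385}
{'wx': 0.0, 'wy': -0.0, 'wz': 0.0157, 'dx': 0.1193, 'dy': 0.0216, 'dz': -0.0385}
{'wx': 0.0, 'wy': -0.0, 'wz': 0.0157, 'dx': 0.1208, 'dy': 0.0097, 'dz': -0.0385}
{'wx': 0.0, 'wy': -0.0, 'wz': 0.0157, 'dx': 0.1212, 'dy': -0.0023, 'dz': -0.0385}
{'wx': 0.0, 'wy': -0.0, 'wz': 0.0157, 'dx': 0.1204, 'dy': -0.0142, 'dz': -0.0385}
{'wx': 0.0, 'wy': -0.0, 'wz': 0.0157, 'dx': 0.1184, 'dy': -0.026, 'dz': -0.0385}
```

```bash
python3 - <<'E'
from h import *
plan((.53,-.02,.24),-83.4,15)
E
```

```text
D mm [ 282.2 -510.6   34.2] w deg [ 7.00e-02 -4.00e-02  5.66e+01] dist/row 39.0 deg/row 3.77
{'wx': 0.0, 'wy': -0.0, 'wz': 0.0105, 'dx': 0.0804, 'dy': 0.0548, 'dz': -0.0056}
{'wx': 0.0, 'wy': -0.0, 'wz': 0.0105, 'dx': 0.0838, 'dy': 0.0493, 'dz': -0.0056}
{'wx': 0.0, 'wy': -0.0, 'wz': 0.0105, 'dx': 0.0868, 'dy': 0.0437, 'dz': -0.0056}
{'wx': 0.0, 'wy': -0.0, 'wz': 0.0105, 'dx': 0.0895, 'dy': 0.0379, 'dz': -0.0056}
{'wx': 0.0, 'wy': -0.0, 'wz': 0.0105, 'dx': 0.0918, 'dy': 0.0319, 'dz': -0.0056}
{'wx': 0.0, 'wy': -0.0, 'wz': 0.0105, 'dx': 0.0937, 'dy': 0.0258, 'dz': -0.0057}
{'wx': 0.0, 'wy': -0.0, 'wz': 0.0105, 'dx': 0.0952, 'dy': 0.0196, 'dz': -0.0057}
{'wx': 0.0, 'wy': -0.0, 'wz': 0.0105, 'dx': 0.0963, 'dy': 0.0133, 'dz': -0.0057}
{'wx': 0.0, 'wy': -0.0, 'wz': 0.0105, 'dx': 0.097, 'dy': 0.0069, 'dz': -0.0057}
{'wx': 0.0, 'wy': -0.0, 'wz': 0.0105, 'dx': 0.0972, 'dy': 0.0005, 'dz': -0.0057}
{'wx': 0.0, 'wy': -0.0, 'wz': 0.0105, 'dx': 0.0971, 'dy': -0.0059, 'dz': -0.0057}
{'wx': 0.0, 'wy': -0.0, 'wz': 0.0105, 'dx': 0.0965, 'dy': -0.0122, 'dz': -0.0057}
{'wx': 0.0, 'wy': -0.0, 'wz': 0.0105, 'dx': 0.0954, 'dy': -0.0186, 'dz': -0.0057}
{'wx': 0.0, 'wy': -0.0, 'wz': 0.0105, 'dx': 0.094, 'dy': -0.0248, 'dz': -0.0057}
{'wx': 0.0, 'wy': -0.0, 'wz': 0.0105, 'dx': 0.0922, 'dy': -0.0309, 'dz': -0.0057}
```

>>> drive_tool:
  steps:
    - {"wx":0,"wy":0,"wz":0.0105,"dx":0.08,"dy":0.055,"dz":-0.006,"claw":1}
    - {"wx":0,"wy":0,"wz":0.0105,"dx":0.084,"dy":0.049,"dz":-0.006,"claw":1}
    - {"wx":0,"wy":0,"wz":0.0105,"dx":0.087,"dy":0.044,"dz":-0.006,"claw":1}
    - {"wx":0,"wy":0,"wz":0.0105,"dx":0.09,"dy":0.038,"dz":-0.006,"claw":1}
    - {"wx":0,"wy":0,"wz":0.0105,"dx":0.092,"dy":0.032,"dz":-0.006,"claw":1}

```text
time: 0.65
eef_pos: [0.3424, 0.3189, 0.2184]
tool_rot: [[0.697, -0.717, -0.0], [-0.717, -0.697, -0.0], [-0.0, 0.0, -1.0]]
contact_force: [0.6, -0.3, 0.5]
finger_gap: 0.998
```

>>> drive_tool:
  steps:
    - {"wx":0,"wy":0,"wz":0.0105,"dx":0.094,"dy":0.026,"dz":-0.006,"claw":1}
    - {"wx":0,"wy":0,"wz":0.0105,"dx":0.095,"dy":0.02,"dz":-0.006,"claw":1}
    - {"wx":0,"wy":0,"wz":0.0105,"dx":0.096,"dy":0.013,"dz":-0.006,"claw":1}
    - {"wx":0,"wy":0,"wz":0.0105,"dx":0.097,"dy":0.007,"dz":-0.006,"claw":1}
    - {"wx":0,"wy":0,"wz":0.0105,"dx":0.097,"dy":0,"dz":-0.006,"claw":1}

```text
time: 1.15
eef_pos: [0.4363, 0.1488, 0.2305]
tool_rot: [[0.427, -0.904, -0.0], [-0.904, -0.427, 0.0], [-0.0, 0.0, -1.0]]
contact_force: [0.7, 0.8, -0.6]
finger_gap: 0.997
```

>>> drive_tool:
  steps:
    - {"wx":0,"wy":0,"wz":0.0105,"dx":0.097,"dy":-0.006,"dz":-0.006,"claw":1}
    - {"wx":0,"wy":0,"wz":0.0105,"dx":0.096,"dy":-0.012,"dz":-0.006,"claw":1}
    - {"wx":0,"wy":0,"wz":0.0105,"dx":0.095,"dy":-0.019,"dz":-0.006,"claw":1}
    - {"wx":0,"wy":0,"wz":0.0105,"dx":0.094,"dy":-0.025,"dz":-0.006,"claw":1}
    - {"wx":0,"wy":0,"wz":0.0105,"dx":0.092,"dy":-0.031,"dz":-0.006,"claw":1}

```text
time: 1.65
eef_pos: [0.5303, -0.0211, 0.2423]
tool_rot: [[0.11, -0.994, -0.0], [-0.994, -0.11, 0.0], [-0.0, 0.0, -1.0]]
contact_force: [1.4, 0.7, 0.1]
finger_gap: 0.998
```

```bash
python3 - <<'E'
from h import *
s=arm.get_state();print(s["eef_pos"],s["tool_rot"][:,0],s["contact_force"],s["qvel"].max())
shot("wrist","w1")
E
```

```text
[ 0.53029943 -0.02106372  0.24230985] [ 1.10429447e-01 -9.93883952e-01 -1.63090296e-04] [1.35948788 0.73355685 0.10996995] 0.5392625846776984
```

View pics/w1.png

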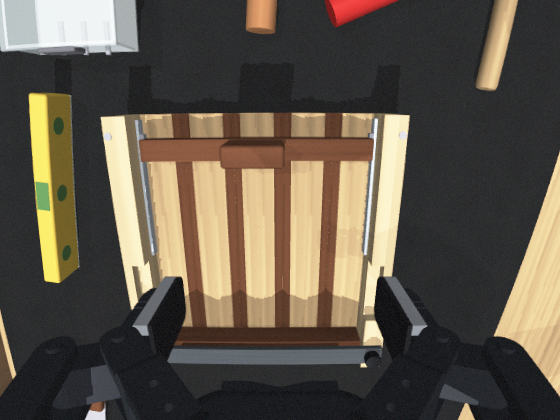

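The wrist view looks towards +y with image left at world +x.
- The four grooves run down the picture at columns 181, 231, 282 and 333 near the top.
- The stop bar is at row 148, with its grip at (252,155).
- The fence strap is at row 355.
- The cheek ends are at (103,117) and (408,116).

Next I fit the cradle.

```bash
python3 - <<'E'
from h import *
c=load("w1");hsv=cv2.cvtColor(c["frame"],cv2.COLOR_RGB2HSV)
m=(hsv[:,:,2]<150)&(hsv[:,:,1]>110)
tr={}
for r in list(range(180,300,6)):
    x=np.where(m[r,150:360])[0]+150
    g=np.split(x,np.where(np.diff(x)>3)[0]+1); g=[q for q in g if 6<len(q)<25]
    if len(g)==4:
        for i,q in enumerate(g): tr.setdefault(i,[]).append(((q[0]+q[-1])/2,r,len(q)))
for i in tr:
    P=at(c,[t[:2] for t in tr[i]],.003+.012); k=np.polyfit(P[:,1],P[:,0],1)
    print(i,len(P),"yaw",np.degrees(np.arctan(-k[0])).round(2),"x at y=.06:",np.polyval(k,.06).round(4),"width",np.mean([t[2] for t in tr[i]]))
im=c["frame"][:,:,::-1]
a=cv2.resize(im[100:300,90:290],(400,400),interpolation=cv2.INTER_CUBIC);b=cv2.resize(im[100:300,230:430],(400,400),interpolation=cv2.INTER_CUBIC)
cv2.imwrite("pics/w1c.png",np.hstack([a,b]))
E
```

```text
0 20 yaw 6.44 x at y=.06: 0.6355 width 14.7
1 20 yaw 6.46 x at y=.06: 0.5766 width 15.0
2 20 yaw 6.56 x at y=.06: 0.5177 width 15.25
3 20 yaw 6.28 x at y=.06: 0.4591 width 15.0
```

View pics/w1c.png

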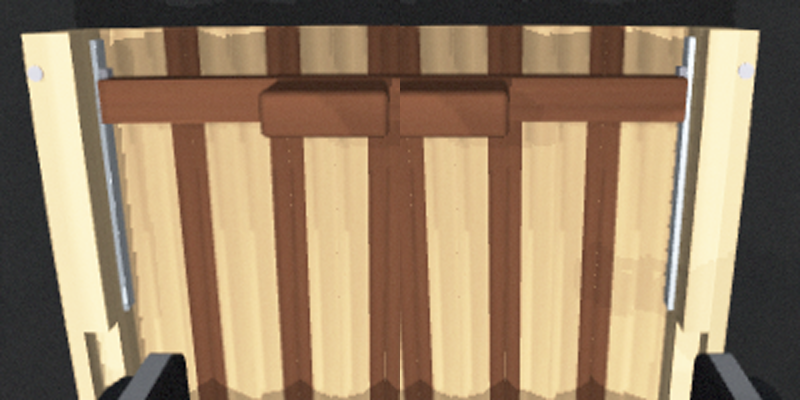

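```bash
python3 - <<'E'
from h import *
c=load("w1");f=c["frame"]
y=np.radians(6.45);ex=np.array([np.cos(y),np.sin(y)]);ey=np.array([-np.sin(y),np.cos(y)])
o=np.array([.5472,.06])
def show(n,px,z):
    for p in at(c,px,z): d=p[:2]-o; print(n,np.round([d@ex*1e3,d@ey*1e3],1))
show("end y=-160",[(101,117.5),(409,115.5)],.066)
show("end inner",[(125.5,115),(391,113.5)],.066)
show("reb y=7.5",[(140,266),(376,266)],.066)
show("stop front top",[(160,161),(250,161),(350,161)],.048)
show("grip front top",[(225,168),(280,168)],.100)
show("grip back top",[(225,142.5),(280,142.5)],.100)
hsv=cv2.cvtColor(f,cv2.COLOR_RGB2HSV)
for col in(200,215,256,306): print(col,[(r,*map(int,f[r,col])) for r in range(318,368,2)])
E
```

```text
end y=-160 [ 154.6 -149.2]
end y=-160 [-156.3 -149.2]
end inner [ 128.4 -150.9]
end inner [-137.7 -150.8]
reb y=7.5 [135.3  17.5]
reb y=7.5 [-137.    17.7]
stop front top [ 104.1 -100.9]
stop front top [   5.5 -100. ]
stop front top [-102.9  -99.9]
grip front top [  24.5 -102.2]
grip front top [ -26.8 -102. ]
grip back top [  23.3 -125.7]
grip back top [ -26.9 -125.5]
200 [(318, 86, 55, 38), (320, 88, 57, 42), (322, 88, 56, 42), (324, 85, 53, 40), (326, 78, 53, 36), (328, 69, 44, 35), (330, 60, 38, 28), (332, 66, 43, 30), (334, 67, 40, 28), (336, 61, 41, 30), (338, 64, 44, 34), (340, 67, 44, 32), (342, 94, 59, 42), (344, 55, 38, 30), (346, 44, 44, 44), (348, 49, 51, 56), (350, 98, 103, 109), (352, 102, 107, 114), (354, 97, 106, 111), (356, 100, 108, 113), (358, 99, 105, 111), (360, 98, 105, 110), (362, 98, 106, 112), (364, 51, 54, 57), (366, 45, 46, 45)]
215 [(318, 184, 155, 116), (320, 185, 154, 115), (322, 184, 155, 115), (324, 180, 152, 112), (326, 148, 126, 93), (328, 65, 42, 33), (330, 63, 43, 30), (332, 61, 39, 30), (334, 63, 38, 28), (336, 64, 40, 28), (338, 68, 47, 36), (340,
[... 603 characters left out ...]
(350, 100, 104, 111), (352, 100, 107, 112), (354, 102, 106, 113), (356, 95, 102, 110), (358, 103, 109, 115), (360, 98, 107, 112), (362, 97, 105, 111), (364, 69, 74, 77), (366, 40, 42, 43)]
306 [(318, 200, 169, 127), (320, 196, 165, 123), (322, 199, 169, 127), (324, 196, 166, 121), (326, 172, 146, 107), (328, 61, 42, 32), (330, 62, 41, 31), (332, 64, 43, 36), (334, 64, 45, 31), (336, 66, 43, 31), (338, 65, 41, 29), (340, 65, 45, 33), (342, 95, 61, 44), (344, 60, 37, 26), (346, 48, 45, 47), (348, 49, 54, 55), (350, 101, 107, 114), (352, 99, 106, 112), (354, 100, 107, 110), (356, 98, 106, 113), (358, 98, 106, 113), (360, 99, 107, 110), (362, 101, 108, 115), (364, 73, 76, 78), (366, 46, 46, 49)]
```

```bash
cat >> h.py <<'E'
YAW=np.radians(6.45);EX=np.array([np.cos(YAW),np.sin(YAW)]);EY=np.array([-np.sin(YAW),np.cos(YAW)])
O=np.array([.5456,.0703])
def cw(x,y): return O+(EX*x+EY*y)/1e3
def wc(p): d=np.array(p)[:2]-O; return np.round([d@EX*1e3,d@EY*1e3],1)
E
python3 - <<'E'
from h import *
c=load("w1")
for px,z in[((215,343),.058),((306,343),.058),((215,349),.073),((306,349),.073),((215,327),.0275),((306,327),.0275)]: print(px,z,wc(at(c,[px],z)[0]))
print(cw(-87,0),cw(-29,0),cw(29,0),cw(0,45))
plan((.5689,-.2389,.10),-87.6,5)
E
```

```text
(215, 343) 0.058 [ 57.7 121.7]
(306, 343) 0.058 [-59.5 121.5]
(215, 349) 0.073 [ 54.8 118.5]
(306, 349) 0.073 [-58.3 118.3]
(215, 327) 0.0275 [ 62.9 119.8]
(306, 327) 0.0275 [-61.7 119.7]
[0.45915069 0.06052676] [0.51678356 0.06704225] [0.57441644 0.07355775] [0.54054487 0.11501516]
D mm [  36.8 -213.6 -142. ] w deg [ 0.06 -0.15  3.58] dist/row 51.8 deg/row 0.72
{'wx': 0.0, 'wy': -0.0001, 'wz': 0.002, 'dx': 0.108, 'dy': -0.0073, 'dz': 0.0713}
{'wx': 0.0, 'wy': -0.0001, 'wz': 0.002, 'dx': 0.1079, 'dy': -0.0086, 'dz': 0.0712}
{'wx': 0.0, 'wy': -0.0001, 'wz': 0.002, 'dx': 0.1078, 'dy': -0.0099, 'dz': 0.0712}
{'wx': 0.0, 'wy': -0.0001, 'wz': 0.002, 'dx': 0.1077, 'dy': -0.0113, 'dz': 0.0711}
{'wx': 0.0, 'wy': -0.0001, 'wz': 0.002, 'dx': 0.1076, 'dy': -0.0126, 'dz': 0.0711}
```

>>> drive_tool:
  steps:
    - {"wx":0,"wy":0,"wz":0,"dx":0.1,"dy":0.008,"dz":0,"claw":0.3}
    - {"wx":0,"wy":0,"wz":0,"dx":0.1,"dy":0.008,"dz":0,"claw":0.3}
    - {"wx":0,"wy":0,"wz":0,"dx":0.1,"dy":0.008,"dz":0,"claw":0.3}
    - {"wx":0,"wy":0,"wz":0,"dx":0.1,"dy":0.008,"dz":0,"claw":0.3}
    - {"wx":0,"wy":0,"wz":0,"dx":0.1,"dy":0.008,"dz":0,"claw":0.3}

```text
time: 2.2
eef_pos: [0.5363, -0.2215, 0.2422]
tool_rot: [[0.113, -0.994, -0.001], [-0.994, -0.113, 0.0], [-0.0, 0.001, -1.0]]
contact_force: [1.9, 0.3, -0.3]
finger_gap: 0.65
```

>>> drive_tool:
  steps:
    - {"wx":0,"wy":0,"wz":0,"dx":0.1,"dy":0.008,"dz":0,"claw":0.3}
    - {"wx":0,"wy":0,"wz":0,"dx":0.1,"dy":0.008,"dz":0,"claw":0.3}
    - {"wx":0,"wy":0,"wz":0,"dx":0.1,"dy":0.008,"dz":0,"claw":0.3}
    - {"wx":0,"wy":0,"wz":0,"dx":0.1,"dy":0.008,"dz":0,"claw":0.3}
    - {"wx":0,"wy":0,"wz":0,"dx":0,"dy":0,"dz":0,"claw":0.3}

```text
time: 2.7
eef_pos: [0.5408, -0.3845, 0.2399]
tool_rot: [[0.109, -0.994, -0.004], [-0.994, -0.109, 0.001], [-0.001, 0.003, -1.0]]
contact_force: [-0.1, -0.0, 0.3]
finger_gap: 0.651
```

```bash
python3 - <<'E'
from h import *
s=arm.get_state();print(s["eef_pos"],s["tool_rot"][:,0],s["finger_gap"])
c=shot("wrist","w2")
for b in blobs(c,(8,120,70),(18,220,255),.019,400): print(b)
E
```

```text
[ 0.5408187  -0.38447734  0.23992671] [ 0.10854364 -0.99409093 -0.00122151] 0.651010839944286
([231.2, 156.0], 1780, [0.5978, -0.3957, 0.1246, 0.0315], 85.0)
([352.9, 160.0], 1846, [0.4528, -0.4052, 0.1248, 0.0321], -76.7)
([244.0, 279.6], 1367, [0.57, -0.2314, 0.137, 0.0312], -88.0)
```

View pics/w2.png

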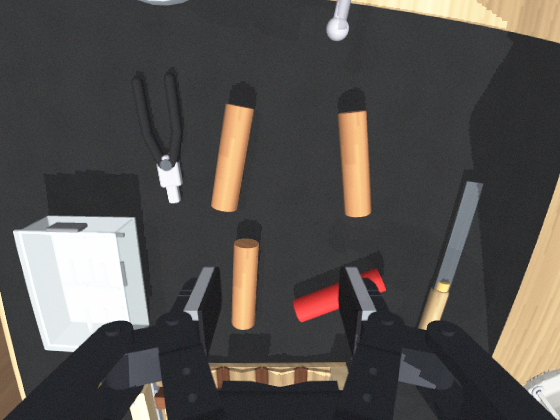

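The wrist view shows the three brown rods at (231,156), (353,160) and (244,280), the red decoy at (340,295), and the pliers clear to the left. The measured sizes and the two cameras agree within about 7 mm along the rods. I take the far rod first.

```bash
cat > way.py <<'E'
import sys,json
from h import *
from scipy.spatial.transform import Rotation as Ro
# args: x,y,z,yaw,n ...   prints rows: wx wy wz | dx dy dz
s=arm.get_state(); R=np.array(s["tool_rot"]); p=np.array(s["eef_pos"])
for a in sys.argv[1:]:
    x,yy,z,yaw,n=map(float,a.split(",")); n=int(n); y=np.radians(yaw)
    G=np.array([[np.cos(y),np.sin(y),0],[np.sin(y),-np.cos(y),0],[0,0,-1]])
    w=Ro.from_matrix(R.T@G).as_rotvec(); D=np.array([x,yy,z])-p
    print("to",a,"mm/row",round(np.linalg.norm(D)/n*1e3,1),"deg/row",round(np.degrees(np.linalg.norm(w))/n,2))
    for k in range(n):
        d=R.T@(D/n)/.4; print(*(f"{v:.4f}" for v in w/n/2/np.pi),"|",*(f"{v:.4f}" for v in d)); R=R@Ro.from_rotvec(w/n).as_matrix()
    p=p+D
E
python3 way.py .5985,-.383,.1,-95.1,5 .5985,-.383,.026,-95.1,4; python3 -c "
from h import *
print(cw(-29,55),cw(29,40),cw(-87,40),cw(87,40))"
```

```text
to .5985,-.383,.1,-95.1,5 mm/row 30.3 deg/row 2.28
0.0001 0.0000 0.0063 | 0.0035 -0.0286 0.0702
0.0001 0.0000 0.0063 | 0.0024 -0.0286 0.0702
0.0001 0.0000 0.0063 | 0.0012 -0.0287 0.0702
0.0001 0.0000 0.0063 | 0.0000 -0.0287 0.0702
0.0001 0.0000 0.0063 | -0.0011 -0.0286 0.0702
to .5985,-.383,.026,-95.1,4 mm/row 18.5 deg/row 0.0
-0.0000 0.0000 -0.0000 | -0.0000 0.0000 0.0463
-0.0000 0.0000 -0.0000 | -0.0000 0.0000 0.0463
-0.0000 0.0000 -0.0000 | -0.0000 0.0000 0.0463
-0.0000 0.0000 -0.0000 | -0.0000 0.0000 0.0463
[0.51060508 0.12169412] [0.56992299 0.11330456] [0.45465724 0.10027357] [0.62755587 0.11982005]
```

>>> drive_tool:
  steps:
    - {"wx":0,"wy":0,"wz":0.0063,"dx":0.0035,"dy":-0.0286,"dz":0.07,"claw":0.3}
    - {"wx":0,"wy":0,"wz":0.0063,"dx":0.0024,"dy":-0.0286,"dz":0.07,"claw":0.3}
    - {"wx":0,"wy":0,"wz":0.0063,"dx":0.0012,"dy":-0.0287,"dz":0.07,"claw":0.3}
    - {"wx":0,"wy":0,"wz":0.0063,"dx":0,"dy":-0.0287,"dz":0.07,"claw":0.3}
    - {"wx":0,"wy":0,"wz":0.0063,"dx":-0.0011,"dy":-0.0286,"dz":0.07,"claw":0.3}

```text
time: 3.25
eef_pos: [0.6, -0.3797, 0.1016]
tool_rot: [[-0.085, -0.996, 0.0], [-0.996, 0.085, 0.0], [-0.0, -0.0, -1.0]]
contact_force: [-0.2, -0.8, 0.4]
finger_gap: 0.652
```

```bash
python3 way.py .5985,-.383,.026,-95.1,4; python3 -c "
from h import *
c=shot('wrist','w3'); print(arm.get_state()['eef_pos'])
for b in blobs(c,(8,120,70),(18,220,255),.019,400): print(b)"
```

```text
to .5985,-.383,.026,-95.1,4 mm/row 18.9 deg/row 0.06
-0.0000 0.0000 0.0002 | 0.0022 0.0008 0.0472
-0.0000 0.0000 0.0002 | 0.0022 0.0008 0.0472
-0.0000 0.0000 0.0002 | 0.0022 0.0008 0.0472
-0.0000 0.0000 0.0002 | 0.0022 0.0008 0.0472
[ 0.59909628 -0.37761105  0.09491806]
([451.1, 153.7], 2424, [0.4628, -0.4039, 0.1276, 0.034], -86.3)
([263.8, 174.8], 1091, [0.6109, -0.3972, 0.1237, 0.0107], 82.1)
([298.3, 190.9], 735, [0.5847, -0.3943, 0.1244, 0.0051], 84.8)
([320.4, 327.0], 1287, [0.5702, -0.2476, 0.1114, 0.0314], -88.2)
```

>>> drive_tool:
  steps:
    - {"wx":0,"wy":0,"wz":0,"dx":0.002,"dy":0.0004,"dz":0.043,"claw":0.3}
    - {"wx":0,"wy":0,"wz":0,"dx":0.002,"dy":0.0004,"dz":0.043,"claw":0.3}
    - {"wx":0,"wy":0,"wz":0,"dx":0.002,"dy":0.0004,"dz":0.043,"claw":0.3}
    - {"wx":0,"wy":0,"wz":0,"dx":0.002,"dy":0.0004,"dz":0.043,"claw":0.3}
    - {"wx":0,"wy":0,"wz":0,"dx":0,"dy":0,"dz":0,"claw":0.3}

```text
time: 3.8
eef_pos: [0.597, -0.3823, 0.0314]
tool_rot: [[-0.083, -0.996, -0.004], [-0.997, 0.083, 0.003], [-0.002, 0.005, -1.0]]
contact_force: [-0.3, -0.2, -0.1]
finger_gap: 0.651
```

>>> drive_tool:
  steps:
    - {"wx":0,"wy":0,"wz":0,"dx":0,"dy":0,"dz":0,"claw":-0.6}
    - {"wx":0,"wy":0,"wz":0,"dx":0,"dy":0,"dz":0,"claw":-0.6}
    - {"wx":0,"wy":0,"wz":0,"dx":0,"dy":0,"dz":0,"claw":-0.6}
    - {"wx":0,"wy":0,"wz":0,"dx":0,"dy":0,"dz":0,"claw":-0.6}
    - {"wx":0,"wy":0,"wz":0,"dx":0,"dy":0,"dz":0,"claw":-0.6}

```text
time: 4.3
eef_pos: [0.5987, -0.3841, 0.0342]
tool_rot: [[-0.084, -0.996, 0.001], [-0.996, 0.084, -0.0], [0.0, -0.001, -1.0]]
contact_force: [0.1, 0.5, 0.4]
finger_gap: 0.199
```

```bash
python3 way.py .5985,-.36,.16,-90,5  .5106,.1217,.16,-83.55,15
```

```text
to .5985,-.36,.16,-90,5 mm/row 25.6 deg/row 0.97
-0.0000 -0.0000 -0.0027 | -0.0120 0.0011 -0.0629
-0.0000 -0.0000 -0.0027 | -0.0120 0.0009 -0.0629
-0.0000 -0.0000 -0.0027 | -0.0120 0.0007 -0.0629
-0.0000 -0.0000 -0.0027 | -0.0120 0.0005 -0.0629
-0.0000 -0.0000 -0.0027 | -0.0120 0.0003 -0.0629
to .5106,.1217,.16,-83.55,15 mm/row 32.6 deg/row 0.43
0.0000 -0.0000 -0.0012 | -0.0803 0.0147 0.0000
0.0000 -0.0000 -0.0012 | -0.0804 0.0140 0.0000
0.0000 -0.0000 -0.0012 | -0.0805 0.0134 0.0000
0.0000 -0.0000 -0.0012 | -0.0806 0.0128 0.0000
0.0000 -0.0000 -0.0012 | -0.0807 0.0122 0.0000
0.0000 -0.0000 -0.0012 | -0.0808 0.0116 0.0000
0.0000 -0.0000 -0.0012 | -0.0809 0.0110 0.0000
0.0000 -0.0000 -0.0012 | -0.0809 0.0104 0.0000
0.0000 -0.0000 -0.0012 | -0.0810 0.0098 0.0000
0.0000 -0.0000 -0.0012 | -0.0811 0.0092 0.0000
0.0000 -0.0000 -0.0012 | -0.0812 0.0086 0.0000
0.0000 -0.0000 -0.0012 | -0.0812 0.0080 0.0000
0.0000 -0.0000 -0.0012 | -0.0813 0.0074 0.0000
0.0000 -0.0000 -0.0012 | -0.0813 0.0068 0.0000
0.0000 -0.0000 -0.0012 | -0.0814 0.0061 0.0000
```

The gripper missed: it closed to its commanded width at z = 34 mm, above the rod's axis. I open, rise and look again, this time settling before each reading.

>>> drive_tool:
  steps:
    - {"wx":0,"wy":0,"wz":0,"dx":0,"dy":0,"dz":-0.05,"claw":0.3}
    - {"wx":0,"wy":0,"wz":0,"dx":0,"dy":0,"dz":-0.05,"claw":0.3}
    - {"wx":0,"wy":0,"wz":0,"dx":0,"dy":0,"dz":-0.05,"claw":0.3}
    - {"wx":0,"wy":0,"wz":0,"dx":0,"dy":0,"dz":0,"claw":0.3}
    - {"wx":0,"wy":0,"wz":0,"dx":0,"dy":0,"dz":0,"claw":0.3}

```text
time: 4.8
eef_pos: [0.5988, -0.384, 0.094]
tool_rot: [[-0.085, -0.996, 0.001], [-0.996, 0.085, -0.0], [-0.0, -0.001, -1.0]]
contact_force: [-1.2, 0.1, -0.6]
finger_gap: 0.649
```

```bash
python3 - <<'E'
from h import *
c=shot('wrist','w4')
for i in range(3): print(arm.get_state()['eef_pos'])
for b in blobs(c,(6,90,70),(18,230,255),.019,200): print(b)
E
```

```text
[ 0.59824854 -0.38371635  0.09297713]
[ 0.59824854 -0.38371635  0.09297713]
[ 0.59824854 -0.38371635  0.09297713]
([461.0, 162.6], 4214, [0.4521, -0.403, 0.1319, 0.0358], -76.7)
([277.1, 189.5], 3417, [0.5978, -0.3944, 0.1275, 0.0318], 85.0)
([320.8, 338.2], 1849, [0.5705, -0.254, 0.1015, 0.032], -87.9)
```

View pics/w4.png

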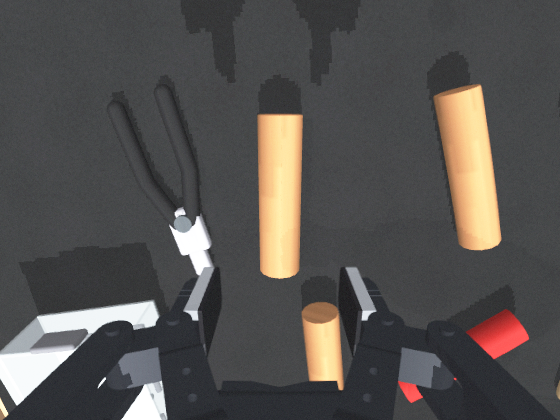

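>>> drive_tool:
  steps:
    - {"wx":0,"wy":0,"wz":0,"dx":0,"dy":0,"dz":0.058,"claw":0.3}
    - {"wx":0,"wy":0,"wz":0,"dx":0,"dy":0,"dz":0.058,"claw":0.3}
    - {"wx":0,"wy":0,"wz":0,"dx":0,"dy":0,"dz":0.056,"claw":0.3}
    - {"wx":0,"wy":0,"wz":0,"dx":0,"dy":0,"dz":0,"claw":0.3}
    - {"wx":0,"wy":0,"wz":0,"dx":0,"dy":0,"dz":0,"claw":0.3}

```text
time: 5.35
eef_pos: [0.598, -0.3841, 0.0243]
tool_rot: [[-0.084, -0.996, -0.002], [-0.996, 0.084, 0.0], [-0.0, 0.002, -1.0]]
contact_force: [-0.5, 0.2, 0.2]
finger_gap: 0.651
```

>>> drive_tool:
  steps:
    - {"wx":0,"wy":0,"wz":0,"dx":0,"dy":0,"dz":0,"claw":-0.8}
    - {"wx":0,"wy":0,"wz":0,"dx":0,"dy":0,"dz":0,"claw":-0.8}
    - {"wx":0,"wy":0,"wz":0,"dx":0,"dy":0,"dz":0,"claw":-0.8}
    - {"wx":0,"wy":0,"wz":0,"dx":0,"dy":0,"dz":0,"claw":-0.8}
    - {"wx":0,"wy":0,"wz":0,"dx":0,"dy":0,"dz":0,"claw":-0.8}

```text
time: 5.85
eef_pos: [0.5987, -0.3841, 0.0252]
tool_rot: [[-0.084, -0.996, 0.0], [-0.996, 0.084, -0.0], [0.0, -0.0, -1.0]]
contact_force: [-0.4, 0.5, -0.3]
finger_gap: 0.1
```

```bash
python3 way.py .5985,-.36,.14,-90,5  .5106,.1217,.13,-83.55,14 | sed -n '1,3p;6,9p;14,15p;20,22p'
```

```text
to .5985,-.36,.14,-90,5 mm/row 23.5 deg/row 0.97
-0.0000 -0.0000 -0.0027 | -0.0120 0.0011 -0.0574
-0.0000 -0.0000 -0.0027 | -0.0120 0.0009 -0.0574
-0.0000 -0.0000 -0.0027 | -0.0120 0.0003 -0.0574
to .5106,.1217,.13,-83.55,14 mm/row 35.0 deg/row 0.46
-0.0000 0.0000 -0.0013 | -0.0860 0.0157 0.0018
-0.0000 0.0000 -0.0013 | -0.0861 0.0150 0.0018
-0.0000 0.0000 -0.0013 | -0.0867 0.0115 0.0018
-0.0000 0.0000 -0.0013 | -0.0868 0.0108 0.0018
-0.0000 0.0000 -0.0013 | -0.0871 0.0073 0.0018
-0.0000 0.0000 -0.0013 | -0.0872 0.0066 0.0018
```

```bash
python3 - <<'E'
from h import *
c=shot('wrist','w5');s=arm.get_state()
print(s["eef_pos"],s["finger_gap"])
p=s["eef_pos"];R=s["tool_rot"]
print(proj(c,[p,p+R[:,2]*.014,p-R[:,2]*.005]))
print(proj(c,[(.598+.0886*a/1e3,-.396+a/1e3,.019) for a in(-60,0,60)]))
E
```

```text
[ 0.59859277 -0.38405195  0.02509858] 0.09842548487876118
[[279.24852629 258.15004249]
 [279.25753428 247.70799157]
 [279.24500028 262.24858627]]
[[278.79792258 122.04072491]
 [278.48908504 233.82503871]
 [278.25203738 324.43002147]]
```

View pics/w5.png

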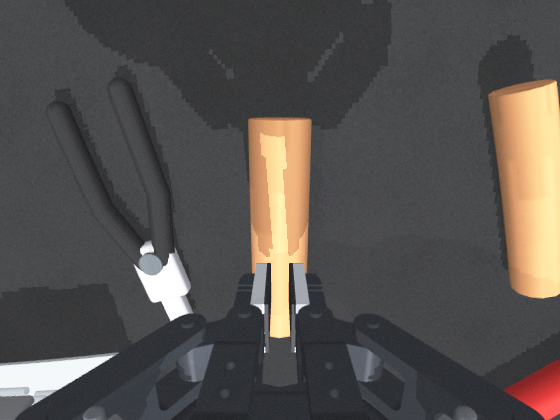

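The fingers closed above the rod. In the picture the pad ends, near (280,265), lie far behind the projected TCP at row 258. Pad-gap scaling puts the real tips about 36 mm behind the reported TCP, so the tip_reach figure doesn't hold. I'll check this by descending gently while watching the force.

>>> drive_tool:
  steps:
    - {"wx":0,"wy":0,"wz":0,"dx":0,"dy":0,"dz":0,"claw":0.3}
    - {"wx":0,"wy":0,"wz":0,"dx":0,"dy":0,"dz":0,"claw":0.3}
    - {"wx":0,"wy":0,"wz":0,"dx":0,"dy":0,"dz":0,"claw":0.3}
    - {"wx":0,"wy":0,"wz":0,"dx":0,"dy":0,"dz":0.02,"claw":0.3}
    - {"wx":0,"wy":0,"wz":0,"dx":0,"dy":0,"dz":0.02,"claw":0.3}

```text
time: 6.4
eef_pos: [0.5985, -0.384, 0.0083]
tool_rot: [[-0.085, -0.996, 0.0], [-0.996, 0.085, 0.0], [-0.0, -0.0, -1.0]]
contact_force: [-0.5, -0.2, -0.3]
finger_gap: 0.652
```

>>> drive_tool:
  steps:
    - {"wx":0,"wy":0,"wz":0,"dx":0,"dy":0,"dz":0.005,"claw":0.3}
    - {"wx":0,"wy":0,"wz":0,"dx":0,"dy":0,"dz":0.005,"claw":0.3}
    - {"wx":0,"wy":0,"wz":0,"dx":0,"dy":0,"dz":0.005,"claw":0.3}
    - {"wx":0,"wy":0,"wz":0,"dx":0,"dy":0,"dz":0,"claw":0.3}
    - {"wx":0,"wy":0,"wz":0,"dx":0,"dy":0,"dz":0,"claw":0.3}

```text
time: 6.9
eef_pos: [0.5987, -0.3841, 0.0031]
tool_rot: [[-0.084, -0.996, 0.0], [-0.996, 0.084, -0.0], [0.0, -0.0, -1.0]]
contact_force: [-0.4, 0.9, 0.8]
finger_gap: 0.645
```

```bash
python3 - <<'E'
from h import *
c=shot('wrist','w6');s=arm.get_state()
print(s["eef_pos"],s["finger_gap"],s["contact_force"])
E
```

```text
[ 0.59872018 -0.3841326   0.00317275] 0.6563343850330545 [ 0.29005799  0.51014249 -0.63521129]
```

View pics/w6.png

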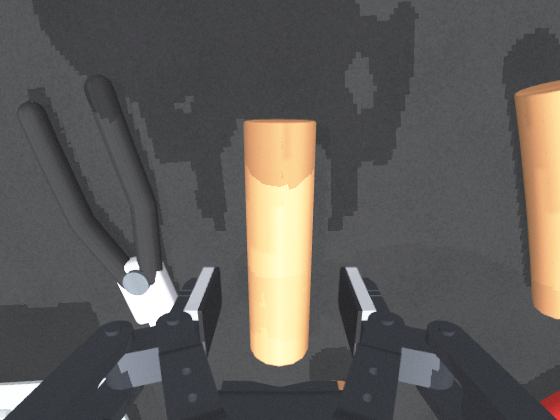

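The pads hang clear beside the rod with no contact at TCP z = 3 mm, which confirms the offset. I go on down carefully.

>>> drive_tool:
  steps:
    - {"wx":0,"wy":0,"wz":0,"dx":0,"dy":0,"dz":0.015,"claw":0.3}
    - {"wx":0,"wy":0,"wz":0,"dx":0,"dy":0,"dz":0.015,"claw":0.3}
    - {"wx":0,"wy":0,"wz":0,"dx":0,"dy":0,"dz":0.015,"claw":0.3}
    - {"wx":0,"wy":0,"wz":0,"dx":0,"dy":0,"dz":0.0,"claw":0.3}
    - {"wx":0,"wy":0,"wz":0,"dx":0,"dy":0,"dz":0,"claw":0.3}

```text
time: 7.45
eef_pos: [0.5983, -0.384, -0.0155]
tool_rot: [[-0.084, -0.996, -0.001], [-0.996, 0.084, 0.0], [-0.0, 0.001, -1.0]]
contact_force: [0.2, 0.8, 0.2]
finger_gap: 0.646
```

>>> drive_tool:
  steps:
    - {"wx":0,"wy":0,"wz":0,"dx":0,"dy":0,"dz":0.004,"claw":0.3}
    - {"wx":0,"wy":0,"wz":0,"dx":0,"dy":0,"dz":0.004,"claw":0.3}
    - {"wx":0,"wy":0,"wz":0,"dx":0,"dy":0,"dz":0.004,"claw":0.3}
    - {"wx":0,"wy":0,"wz":0,"dx":0,"dy":0,"dz":0.0,"claw":0.3}
    - {"wx":0,"wy":0,"wz":0,"dx":0,"dy":0,"dz":0,"claw":0.3}

```text
time: 7.95
eef_pos: [0.5985, -0.3841, -0.0199]
tool_rot: [[-0.084, -0.996, -0.0], [-0.996, 0.084, -0.0], [0.0, 0.0, -1.0]]
contact_force: [0.5, -0.5, 1.1]
finger_gap: 0.649
```

```bash
python3 - <<'E'
from h import *
c=shot('wrist','w7');s=arm.get_state()
print(s["eef_pos"],s["finger_gap"],s["contact_force"])
f=c["frame"]
for r in(240,268,280): print(r,[(x,*map(int,f[r,x])) for x in list(range(200,250,3))+list(range(305,360,3))])
E
```

```text
[ 0.59858472 -0.38409522 -0.01983569] 0.6530566159408998 [ 0.35792416 -0.06638185 -0.42497012]
240 [(200, 77, 79, 79), (203, 74, 75, 78), (206, 78, 80, 81), (209, 72, 73, 75), (212, 77, 76, 79), (215, 73, 77, 77), (218, 74, 76, 77), (221, 89, 90, 94), (224, 93, 96, 99), (227, 94, 96, 99), (230, 97, 100, 101), (233, 97, 97, 98), (236, 98, 99, 99), (239, 98, 99, 101), (242, 242, 185, 132), (245, 249, 199, 142), (248, 234, 172, 121), (305, 252, 215, 150), (308, 248, 200, 140), (311, 243, 186, 132), (314, 250, 207, 147), (317, 231, 174, 123), (320, 87, 91, 91), (323, 93, 97, 99), (326, 88, 86, 90), (329, 90, 94, 95), (332, 92, 93, 96), (335, 95, 97, 100), (338, 96, 97, 96), (341, 78, 79, 81), (344, 75, 75, 77), (347, 72, 76, 75), (350, 74, 75, 77), (353, 77, 77, 80), (356, 74, 76, 76), (359, 79, 80, 81)]
268 [(200, 80, 82, 82), (203, 182, 188, 196), (206, 208, 214, 221), (209, 208, 215, 222), (212, 209, 214, 221), (215, 56, 56, 61), (218, 49, 51, 53), (221, 88, 86, 87), (224, 91, 95, 94), (227, 95, 94, 98), (230, 88, 95, 95), (233, 89, 92, 94), (236, 90, 90, 94), (239, 93, 94, 97), (242,
[... 480 characters left out ...]
10, 215, 222), (206, 213, 217, 224), (209, 150, 152, 159), (212, 53, 53, 58), (215, 52, 52, 56), (218, 54, 52, 55), (221, 67, 67, 67), (224, 91, 94, 97), (227, 92, 94, 96), (230, 88, 92, 94), (233, 93, 94, 96), (236, 96, 96, 97), (239, 89, 92, 94), (242, 221, 161, 117), (245, 250, 206, 143), (248, 254, 225, 161), (305, 255, 242, 181), (308, 255, 232, 167), (311, 253, 219, 153), (314, 238, 179, 128), (317, 88, 93, 92), (320, 96, 97, 97), (323, 91, 92, 95), (326, 96, 96, 101), (329, 93, 94, 94), (332, 93, 95, 97), (335, 76, 76, 76), (338, 67, 68, 70), (341, 49, 47, 51), (344, 50, 49, 52), (347, 55, 55, 61), (350, 136, 137, 145), (353, 205, 211, 219), (356, 208, 214, 221), (359, 207, 211, 220)]
```

By the pad-to-rod scaling, the open tips are now near z = 5 mm, about 25 mm behind the reported TCP. Closing swings them forward, so I raise 11 mm and then close.

>>> drive_tool:
  steps:
    - {"wx":0,"wy":0,"wz":0,"dx":0,"dy":0,"dz":-0.014,"claw":0.3}
    - {"wx":0,"wy":0,"wz":0,"dx":0,"dy":0,"dz":-0.013,"claw":0.3}
    - {"wx":0,"wy":0,"wz":0,"dx":0,"dy":0,"dz":0,"claw":0.3}
    - {"wx":0,"wy":0,"wz":0,"dx":0,"dy":0,"dz":0.0,"claw":-0.8}
    - {"wx":0,"wy":0,"wz":0,"dx":0,"dy":0,"dz":0,"claw":-0.8}

```text
time: 8.5
eef_pos: [0.5987, -0.3841, -0.0086]
tool_rot: [[-0.084, -0.996, 0.0], [-0.996, 0.084, -0.0], [0.0, -0.0, -1.0]]
contact_force: [0.4, -0.1, 1.4]
finger_gap: 0.346
```

>>> drive_tool:
  steps:
    - {"wx":0,"wy":0,"wz":0,"dx":0,"dy":0,"dz":0,"claw":-0.8}
    - {"wx":0,"wy":0,"wz":0,"dx":0,"dy":0,"dz":0,"claw":-0.8}
    - {"wx":0,"wy":0,"wz":0,"dx":0,"dy":0,"dz":0,"claw":-0.8}
    - {"wx":0,"wy":0,"wz":0,"dx":0,"dy":0,"dz":0.0,"claw":-0.8}
    - {"wx":0,"wy":0,"wz":0,"dx":0,"dy":0,"dz":0,"claw":-0.8}

```text
time: 9.0
eef_pos: [0.5987, -0.3841, -0.0087]
tool_rot: [[-0.084, -0.996, 0.0], [-0.996, 0.084, -0.0], [0.0, -0.0, -1.0]]
contact_force: [-0.3, 1.1, 6.1]
finger_gap: 0.346
```

```bash
python3 way.py .5985,-.36,.10,-90,5  .5106,.1217,.10,-83.55,14 | sed -n '1,3p;6,9p;14,15p;20,22p'
```

```text
to .5985,-.36,.10,-90,5 mm/row 22.3 deg/row 0.97
-0.0000 -0.0000 -0.0027 | -0.0120 0.0011 -0.0544
-0.0000 -0.0000 -0.0027 | -0.0120 0.0009 -0.0544
-0.0000 -0.0000 -0.0027 | -0.0120 0.0003 -0.0544
to .5106,.1217,.10,-83.55,14 mm/row 35.0 deg/row 0.46
0.0000 0.0000 -0.0013 | -0.0860 0.0157 -0.0000
0.0000 0.0000 -0.0013 | -0.0861 0.0150 -0.0000
0.0000 0.0000 -0.0013 | -0.0867 0.0115 -0.0000
0.0000 0.0000 -0.0013 | -0.0868 0.0108 -0.0000
0.0000 0.0000 -0.0013 | -0.0871 0.0073 -0.0000
0.0000 0.0000 -0.0013 | -0.0872 0.0066 -0.0000
```

It's gripped at 29 mm, a chord just above the axis, and 6 N is pushing up. I re-grip 6 mm lower for a surer hold.

>>> drive_tool:
  steps:
    - {"wx":0,"wy":0,"wz":0,"dx":0,"dy":0,"dz":0,"claw":0}
    - {"wx":0,"wy":0,"wz":0,"dx":0,"dy":0,"dz":0,"claw":0}
    - {"wx":0,"wy":0,"wz":0,"dx":0,"dy":0,"dz":0.015,"claw":0}
    - {"wx":0,"wy":0,"wz":0,"dx":0,"dy":0,"dz":0.0,"claw":0}
    - {"wx":0,"wy":0,"wz":0,"dx":0,"dy":0,"dz":0,"claw":-0.8}

```text
time: 9.5
eef_pos: [0.5981, -0.3839, -0.0158]
tool_rot: [[-0.085, -0.996, -0.001], [-0.996, 0.085, 0.001], [-0.0, 0.001, -1.0]]
contact_force: [-4.3, 3.9, 7.2]
finger_gap: 0.354
```

>>> drive_tool:
  steps:
    - {"wx":0,"wy":0,"wz":0,"dx":0,"dy":0,"dz":0,"claw":-0.8}
    - {"wx":0,"wy":0,"wz":0,"dx":0,"dy":0,"dz":0,"claw":-0.8}
    - {"wx":0,"wy":0,"wz":0,"dx":0,"dy":0,"dz":0,"claw":-0.8}
    - {"wx":0,"wy":0,"wz":0,"dx":0,"dy":0,"dz":0.0,"claw":-0.8}
    - {"wx":0,"wy":0,"wz":0,"dx":0,"dy":0,"dz":0,"claw":-0.8}

```text
time: 10.0
eef_pos: [0.5985, -0.384, -0.0151]
tool_rot: [[-0.084, -0.996, 0.0], [-0.996, 0.084, -0.0], [0.0, -0.0, -1.0]]
contact_force: [1.1, -0.9, -1.0]
finger_gap: 0.355
```

>>> drive_tool:
  steps:
    - {"wx":0,"wy":0,"wz":0,"dx":0,"dy":0,"dz":-0.056,"claw":-0.8}
    - {"wx":0,"wy":0,"wz":-0.0034,"dx":-0.015,"dy":0.001,"dz":-0.056,"claw":-0.8}
    - {"wx":0,"wy":0,"wz":-0.0034,"dx":-0.015,"dy":0.001,"dz":-0.056,"claw":-0.8}
    - {"wx":0,"wy":0,"wz":-0.0034,"dx":-0.015,"dy":0.001,"dz":-0.056,"claw":-0.8}
    - {"wx":0,"wy":0,"wz":-0.0034,"dx":-0.015,"dy":0.001,"dz":-0.056,"claw":-0.8}

```text
time: 10.5
eef_pos: [0.5981, -0.3597, 0.0978]
tool_rot: [[0.002, -1.0, 0.0], [-1.0, -0.002, 0.0], [-0.0, -0.0, -1.0]]
contact_force: [0.2, -0.2, -0.1]
finger_gap: 0.352
```

>>> drive_tool:
  steps:
    - {"wx":0,"wy":0,"wz":-0.0013,"dx":-0.086,"dy":0.0157,"dz":0,"claw":-0.8}
    - {"wx":0,"wy":0,"wz":-0.0013,"dx":-0.086,"dy":0.015,"dz":0,"claw":-0.8}
    - {"wx":0,"wy":0,"wz":-0.0013,"dx":-0.086,"dy":0.014,"dz":0,"claw":-0.8}
    - {"wx":0,"wy":0,"wz":-0.0013,"dx":-0.0865,"dy":0.0135,"dz":0,"claw":-0.8}
    - {"wx":0,"wy":0,"wz":-0.0013,"dx":-0.0865,"dy":0.013,"dz":0,"claw":-0.8}

```text
time: 11.0
eef_pos: [0.5663, -0.1868, 0.097]
tool_rot: [[0.042, -0.999, 0.0], [-0.999, -0.042, 0.0], [0.0, -0.0, -1.0]]
contact_force: [1.1, -0.2, -0.7]
finger_gap: 0.347
```

>>> drive_tool:
  steps:
    - {"wx":0,"wy":0,"wz":-0.0013,"dx":-0.0867,"dy":0.012,"dz":0,"claw":-0.8}
    - {"wx":0,"wy":0,"wz":-0.0013,"dx":-0.0868,"dy":0.0115,"dz":0,"claw":-0.8}
    - {"wx":0,"wy":0,"wz":-0.0013,"dx":-0.0868,"dy":0.011,"dz":0,"claw":-0.8}
    - {"wx":0,"wy":0,"wz":0,"dx":0,"dy":0,"dz":0,"claw":-0.8}
    - {"wx":0,"wy":0,"wz":0,"dx":0,"dy":0,"dz":0,"claw":-0.8}

```text
time: 11.5
eef_pos: [0.5478, -0.0841, 0.0973]
tool_rot: [[0.068, -0.998, 0.001], [-0.998, -0.068, -0.0], [0.0, -0.001, -1.0]]
contact_force: [0.2, -0.8, -0.8]
finger_gap: 0.35
```

```bash
python3 way.py .5106,.1217,.10,-83.55,5 .5106,.1217,.005,-83.55,4
```

```text
to .5106,.1217,.10,-83.55,5 mm/row 41.8 deg/row 0.51
-0.0000 -0.0000 -0.0014 | -0.1040 0.0116 -0.0014
-0.0000 -0.0000 -0.0014 | -0.1041 0.0107 -0.0014
-0.0000 -0.0000 -0.0014 | -0.1041 0.0097 -0.0014
-0.0000 -0.0000 -0.0014 | -0.1042 0.0088 -0.0014
-0.0000 -0.0000 -0.0014 | -0.1043 0.0079 -0.0014
to .5106,.1217,.005,-83.55,4 mm/row 23.8 deg/row 0.0
-0.0000 0.0000 0.0000 | 0.0000 -0.0000 0.0594
-0.0000 0.0000 0.0000 | 0.0000 -0.0000 0.0594
-0.0000 0.0000 0.0000 | 0.0000 -0.0000 0.0594
-0.0000 0.0000 0.0000 | 0.0000 -0.0000 0.0594
```

>>> drive_tool:
  steps:
    - {"wx":0,"wy":0,"wz":-0.0014,"dx":-0.104,"dy":0.0116,"dz":-0.0014,"claw":-0.8}
    - {"wx":0,"wy":0,"wz":-0.0014,"dx":-0.104,"dy":0.0107,"dz":-0.0014,"claw":-0.8}
    - {"wx":0,"wy":0,"wz":-0.0014,"dx":-0.104,"dy":0.0097,"dz":-0.0014,"claw":-0.8}
    - {"wx":0,"wy":0,"wz":-0.0014,"dx":-0.104,"dy":0.0088,"dz":-0.0014,"claw":-0.8}
    - {"wx":0,"wy":0,"wz":-0.0014,"dx":-0.104,"dy":0.0079,"dz":-0.0014,"claw":-0.8}

```text
time: 12.0
eef_pos: [0.5111, 0.1214, 0.0999]
tool_rot: [[0.109, -0.994, 0.0], [-0.994, -0.109, -0.0], [0.0, -0.0, -1.0]]
contact_force: [0.8, 0.5, 0.3]
finger_gap: 0.35
```

>>> drive_tool:
  steps:
    - {"wx":0,"wy":0,"wz":0,"dx":0,"dy":0,"dz":0,"claw":-0.8}
    - {"wx":0,"wy":0,"wz":0,"dx":0,"dy":0,"dz":0,"claw":-0.8}
    - {"wx":0,"wy":0,"wz":0,"dx":0,"dy":0,"dz":0.06,"claw":-0.8}
    - {"wx":0,"wy":0,"wz":0,"dx":0,"dy":0,"dz":0.06,"claw":-0.8}
    - {"wx":0,"wy":0,"wz":0,"dx":0,"dy":0,"dz":0,"claw":-0.8}

```text
time: 12.5
eef_pos: [0.5088, 0.1183, 0.0486]
tool_rot: [[0.107, -0.994, -0.006], [-0.994, -0.107, -0.003], [0.002, 0.007, -1.0]]
contact_force: [-1.1, -0.1, -0.9]
finger_gap: 0.352
```

```bash
python3 way.py .5106,.1217,.005,-83.55,4; python3 -c "
from h import *
shot('wrist','w8');s=arm.get_state();print(s['eef_pos'],s['contact_force'],s['finger_gap'],wc(s['eef_pos']))"
```

```text
to .5106,.1217,.005,-83.55,4 mm/row 11.0 deg/row 0.12
0.0003 -0.0001 -0.0002 | -0.0020 -0.0015 0.0273
0.0003 -0.0001 -0.0002 | -0.0020 -0.0015 0.0273
0.0003 -0.0001 -0.0002 | -0.0020 -0.0014 0.0273
0.0003 -0.0001 -0.0002 | -0.0020 -0.0014 0.0273
[0.51026878 0.11882827 0.05064659] [0.67961462 0.11682696 0.35589397] 0.3510935167815016 [-29.7  52.2]
```

View pics/w8.png

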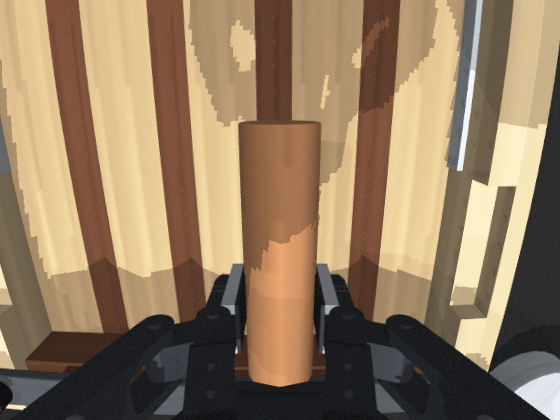

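The rod is held square over groove 2. I lower it, nudge it 1 mm towards +x, and release.

>>> drive_tool:
  steps:
    - {"wx":0,"wy":0,"wz":0,"dx":0,"dy":-0.0015,"dz":0.038,"claw":-0.8}
    - {"wx":0,"wy":0,"wz":0,"dx":0,"dy":-0.0015,"dz":0.038,"claw":-0.8}
    - {"wx":0,"wy":0,"wz":0,"dx":0,"dy":0,"dz":0.03,"claw":-0.8}
    - {"wx":0,"wy":0,"wz":0,"dx":0,"dy":0,"dz":0.004,"claw":-0.8}
    - {"wx":0,"wy":0,"wz":0,"dx":0,"dy":0,"dz":0,"claw":-0.8}

```text
time: 13.05
eef_pos: [0.5126, 0.1207, 0.0082]
tool_rot: [[0.11, -0.994, 0.001], [-0.994, -0.11, -0.0], [0.0, -0.001, -1.0]]
contact_force: [-0.4, -0.3, -0.6]
finger_gap: 0.354
```

>>> drive_tool:
  steps:
    - {"wx":0,"wy":0,"wz":0,"dx":0,"dy":0,"dz":0.003,"claw":-0.8}
    - {"wx":0,"wy":0,"wz":0,"dx":0,"dy":0,"dz":0.003,"claw":-0.8}
    - {"wx":0,"wy":0,"wz":0,"dx":0,"dy":0,"dz":0.003,"claw":-0.8}
    - {"wx":0,"wy":0,"wz":0,"dx":0,"dy":0,"dz":0.003,"claw":-0.8}
    - {"wx":0,"wy":0,"wz":0,"dx":0,"dy":0,"dz":0,"claw":-0.8}

```text
time: 13.55
eef_pos: [0.512, 0.121, 0.0028]
tool_rot: [[0.11, -0.994, -0.0], [-0.994, -0.11, -0.0], [0.0, 0.0, -1.0]]
contact_force: [-0.4, 0.4, -0.4]
finger_gap: 0.349
```

>>> drive_tool:
  steps:
    - {"wx":0,"wy":0,"wz":0,"dx":0,"dy":0,"dz":0.0025,"claw":-0.8}
    - {"wx":0,"wy":0,"wz":0,"dx":0,"dy":0,"dz":0.0025,"claw":-0.8}
    - {"wx":0,"wy":0,"wz":0,"dx":0,"dy":0,"dz":0.0025,"claw":-0.8}
    - {"wx":0,"wy":0,"wz":0,"dx":0,"dy":0,"dz":0,"claw":-0.8}
    - {"wx":0,"wy":0,"wz":0,"dx":0,"dy":0,"dz":0,"claw":-0.8}

```text
time: 14.05
eef_pos: [0.5121, 0.121, -0.0002]
tool_rot: [[0.11, -0.994, -0.0], [-0.994, -0.11, -0.0], [0.0, 0.0, -1.0]]
contact_force: [-0.4, 0.3, -1.3]
finger_gap: 0.354
```

>>> drive_tool:
  steps:
    - {"wx":0,"wy":0,"wz":0,"dx":0,"dy":0,"dz":0,"claw":0}
    - {"wx":0,"wy":0,"wz":0,"dx":0,"dy":0,"dz":0,"claw":0}
    - {"wx":0,"wy":0,"wz":0,"dx":0,"dy":0,"dz":0,"claw":0}
    - {"wx":0,"wy":0,"wz":0,"dx":0,"dy":0,"dz":-0.02,"claw":0}
    - {"wx":0,"wy":0,"wz":0,"dx":0,"dy":0,"dz":-0.05,"claw":0}

```text
time: 14.55
eef_pos: [0.5108, 0.1204, 0.0272]
tool_rot: [[0.11, -0.994, -0.003], [-0.994, -0.11, -0.002], [0.001, 0.003, -1.0]]
contact_force: [0.0, 0.3, 0.5]
finger_gap: 0.503
```

>>> drive_tool:
  steps:
    - {"wx":0,"wy":0,"wz":0,"dx":0,"dy":0,"dz":-0.1,"claw":0.3}
    - {"wx":0,"wy":0,"wz":0,"dx":0,"dy":0,"dz":-0.1,"claw":0.3}
    - {"wx":0,"wy":0,"wz":0,"dx":0,"dy":0,"dz":-0.1,"claw":0.3}
    - {"wx":0,"wy":0,"wz":0,"dx":0,"dy":0,"dz":0,"claw":0.3}
    - {"wx":0,"wy":0,"wz":0,"dx":0,"dy":0,"dz":0,"claw":0.3}

```text
time: 15.05
eef_pos: [0.5127, 0.1214, 0.1495]
tool_rot: [[0.11, -0.994, 0.003], [-0.994, -0.11, 0.002], [-0.001, -0.003, -1.0]]
contact_force: [-0.1, 0.6, -0.4]
finger_gap: 0.65
```

```bash
python3 way.py .4525,-.36,.12,-77,12; python3 - <<'E'
from h import *
c=shot("wrist","w9"); print(arm.get_state()["eef_pos"])
for b in blobs(c,(6,90,70),(14,190,255),.0315,400): print(b,wc(b[2][:2]))
E
```

```text
to .4525,-.36,.12,-77,12 mm/row 40.5 deg/row 0.56
-0.0000 0.0000 -0.0015 | 0.0983 0.0235 0.0059
-0.0000 0.0000 -0.0015 | 0.0981 0.0245 0.0059
-0.0000 0.0000 -0.0015 | 0.0978 0.0254 0.0060
-0.0000 0.0000 -0.0015 | 0.0976 0.0264 0.0060
-0.0000 0.0000 -0.0015 | 0.0973 0.0273 0.0060
-0.0000 0.0000 -0.0015 | 0.0970 0.0283 0.0060
-0.0000 0.0000 -0.0015 | 0.0968 0.0292 0.0060
-0.0000 0.0000 -0.0015 | 0.0965 0.0301 0.0060
-0.0000 0.0000 -0.0015 | 0.0962 0.0311 0.0061
-0.0000 0.0000 -0.0015 | 0.0959 0.0320 0.0061
-0.0000 0.0000 -0.0015 | 0.0956 0.0329 0.0061
-0.0000 0.0000 -0.0015 | 0.0952 0.0339 0.0061
[0.51186371 0.12103308 0.14803523]
([150.1, 127.0], 5771, [0.6265, 0.0847, 0.2245, 0.0197], -83.7) [82.   5.2]
([215.2, 126.7], 5924, [0.5714, 0.0795, 0.2217, 0.0193], -83.6) [26.7  6.2]
([281.6, 139.5], 7923, [0.516, 0.0738, 0.2206, 0.0316], -83.7) [-29.    6.8]
([348.0, 126.5], 5895, [0.4613, 0.0674, 0.2216, 0.0209], -83.1) [-84.1   6.6]
([275.7, 279.7], 407, [0.504, 0.2007, 0.1128, 0.0045], 6.4) [-26.7 134.2]
([24.9, 355.5], 1561, [0.7852, 0.3428, 0.0789, 0.0582], 76.7) [268.7 243.9]
```

View pics/w9.png

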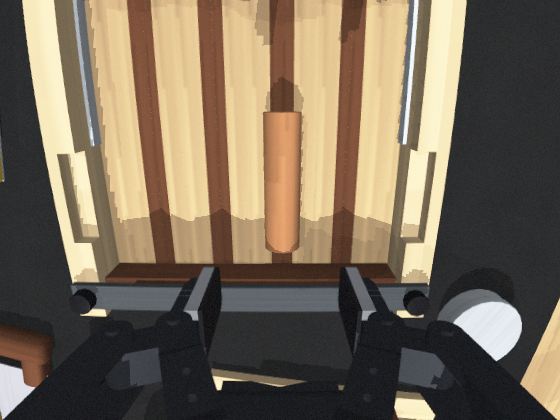

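Pixel check: the rod lies in groove 2, columns 264–301, square to the groove and short of the fence. Next is the rod at (.4528, -.406).

```bash
python3 way.py .4528,-.406,.08,-76.7,13|awk 'NR==1||NR%3==2'; 
```

```text
to .4528,-.406,.08,-76.7,13 mm/row 41.1 deg/row 0.54
-0.0000 0.0000 -0.0015 | 0.0995 0.0224 0.0130
-0.0000 0.0000 -0.0015 | 0.0988 0.0252 0.0130
-0.0000 0.0000 -0.0015 | 0.0981 0.0280 0.0131
-0.0000 0.0000 -0.0015 | 0.0972 0.0307 0.0131
-0.0000 0.0000 -0.0015 | 0.0963 0.0335 0.0131
```

>>> drive_tool:
  steps:
    - {"wx":0,"wy":0,"wz":-0.0015,"dx":0.0995,"dy":0.0225,"dz":0.013,"claw":0.3}
    - {"wx":0,"wy":0,"wz":-0.0015,"dx":0.0993,"dy":0.0234,"dz":0.013,"claw":0.3}
    - {"wx":0,"wy":0,"wz":-0.0015,"dx":0.099,"dy":0.0243,"dz":0.013,"claw":0.3}
    - {"wx":0,"wy":0,"wz":-0.0015,"dx":0.0988,"dy":0.0252,"dz":0.013,"claw":0.3}
    - {"wx":0,"wy":0,"wz":-0.0015,"dx":0.0985,"dy":0.0262,"dz":0.013,"claw":0.3}

```text
time: 15.6
eef_pos: [0.488, -0.0832, 0.1205]
tool_rot: [[0.157, -0.988, -0.003], [-0.988, -0.157, -0.0], [-0.0, 0.003, -1.0]]
contact_force: [1.0, 0.1, -0.1]
finger_gap: 0.648
```

>>> drive_tool:
  steps:
    - {"wx":0,"wy":0,"wz":-0.0015,"dx":0.0983,"dy":0.027,"dz":0.013,"claw":0.3}
    - {"wx":0,"wy":0,"wz":-0.0015,"dx":0.098,"dy":0.028,"dz":0.013,"claw":0.3}
    - {"wx":0,"wy":0,"wz":-0.0015,"dx":0.0978,"dy":0.029,"dz":0.013,"claw":0.3}
    - {"wx":0,"wy":0,"wz":-0.0015,"dx":0.0975,"dy":0.0298,"dz":0.013,"claw":0.3}
    - {"wx":0,"wy":0,"wz":-0.0015,"dx":0.0972,"dy":0.0307,"dz":0.013,"claw":0.3}

```text
time: 16.1
eef_pos: [0.4654, -0.2856, 0.0944]
tool_rot: [[0.203, -0.979, -0.003], [-0.979, -0.203, 0.001], [-0.001, 0.002, -1.0]]
contact_force: [2.0, 0.4, 1.0]
finger_gap: 0.647
```

>>> drive_tool:
  steps:
    - {"wx":0,"wy":0,"wz":-0.0015,"dx":0.097,"dy":0.0316,"dz":0.013,"claw":0.3}
    - {"wx":0,"wy":0,"wz":-0.0015,"dx":0.0966,"dy":0.0326,"dz":0.013,"claw":0.3}
    - {"wx":0,"wy":0,"wz":-0.0015,"dx":0.0963,"dy":0.0335,"dz":0.013,"claw":0.3}
    - {"wx":0,"wy":0,"wz":0,"dx":0,"dy":0,"dz":0,"claw":0.3}
    - {"wx":0,"wy":0,"wz":0,"dx":0,"dy":0,"dz":0,"claw":0.3}

```text
time: 16.6
eef_pos: [0.4518, -0.4062, 0.0783]
tool_rot: [[0.229, -0.974, -0.003], [-0.974, -0.229, 0.002], [-0.003, 0.003, -1.0]]
contact_force: [0.0, 0.9, 0.5]
finger_gap: 0.654
```

```bash
python3 - <<'E'
from h import *
c=shot("wrist","w10"); s=arm.get_state();print(s["eef_pos"],np.degrees(np.arctan2(s["tool_rot"][1,0],s["tool_rot"][0,0])))
for b in blobs(c,(6,90,70),(18,230,255),.019,400): print(b)
E
python3 way.py .4528,-.406,-.015,-76.7,4
```

```text
[ 0.45241332 -0.40552327  0.07901748] -76.7044170474262
([448.9, 182.7], 2762, [0.3398, -0.4545, 0.1262, 0.0163], -89.4)
([102.8, 315.5], 739, [0.5777, -0.2888, 0.0501, 0.0227], 42.7)
to .4528,-.406,-.015,-76.7,4 mm/row 23.5 deg/row 0.04
0.0001 0.0001 -0.0000 | 0.0005 -0.0003 0.0588
0.0001 0.0001 -0.0000 | 0.0004 -0.0002 0.0588
0.0001 0.0001 -0.0000 | 0.0004 -0.0002 0.0588
0.0001 0.0001 -0.0000 | 0.0004 -0.0002 0.0588
```

View pics/w10.png

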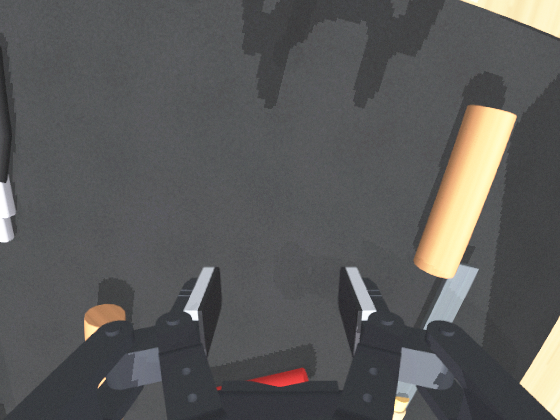

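The rod was knocked aside. It now lies at about (465,190), its near end by the file blade at (455,290). I re-measure it.

```bash
python3 - <<'E'
from h import *
c=load("w10"); h=cv2.cvtColor(c["frame"],cv2.COLOR_RGB2HSV)
for p in[(490,111),(465,190),(480,190),(440,260)]: print(h[p[1],p[0]])
P=at(c,[(467,107),(516,115),(415,265),(458,275)],.019);print(P)
c["frame"][285:]=0
for b in blobs(c,(5,70,90),(28,255,255),.019,1500): print(b)
E
```

```text
[ 23  87 255]
[ 24  77 255]
[ 27  56 255]
[ 24  78 255]
[[ 0.34810878 -0.51333379  0.019     ]
 [ 0.31164039 -0.51782926  0.019     ]
 [ 0.34250093 -0.39527594  0.019     ]
 [ 0.30517666 -0.3944798   0.019     ]]
([458.2, 188.9], 6049, [0.3283, -0.4538, 0.1289, 0.0383], -88.7)
```

```bash
python3 way.py .328,-.457,.06,-87.5,4
```

```text
to .328,-.457,.06,-87.5,4 mm/row 34.0 deg/row 2.7
0.0001 0.0001 0.0075 | 0.0135 0.0831 0.0120
0.0001 0.0001 0.0075 | 0.0173 0.0823 0.0120
0.0001 0.0001 0.0075 | 0.0212 0.0814 0.0119
0.0001 0.0001 0.0075 | 0.0250 0.0803 0.0119
```

>>> drive_tool:
  steps:
    - {"wx":0,"wy":0,"wz":0.0075,"dx":0.0135,"dy":0.083,"dz":0.012,"claw":0.3}
    - {"wx":0,"wy":0,"wz":0.0075,"dx":0.0173,"dy":0.0823,"dz":0.012,"claw":0.3}
    - {"wx":0,"wy":0,"wz":0.0075,"dx":0.0212,"dy":0.0814,"dz":0.012,"claw":0.3}
    - {"wx":0,"wy":0,"wz":0.0075,"dx":0.025,"dy":0.08,"dz":0.012,"claw":0.3}
    - {"wx":0,"wy":0,"wz":0,"dx":0,"dy":0,"dz":0,"claw":0.3}

```text
time: 17.15
eef_pos: [0.326, -0.4567, 0.0606]
tool_rot: [[0.041, -0.999, -0.002], [-0.999, -0.041, 0.002], [-0.002, 0.002, -1.0]]
contact_force: [-0.1, -0.3, 0.3]
finger_gap: 0.654
```

>>> drive_tool:
  steps:
    - {"wx":0,"wy":0,"wz":0,"dx":0,"dy":0,"dz":0,"claw":0.3}
    - {"wx":0,"wy":0,"wz":0,"dx":0,"dy":0,"dz":0,"claw":0.3}
    - {"wx":0,"wy":0,"wz":0,"dx":0,"dy":0,"dz":0,"claw":0.3}
    - {"wx":0,"wy":0,"wz":0,"dx":0,"dy":0,"dz":0,"claw":0.3}
    - {"wx":0,"wy":0,"wz":0,"dx":0,"dy":0,"dz":0,"claw":0.3}

```text
time: 17.65
eef_pos: [0.3296, -0.4573, 0.0611]
tool_rot: [[0.045, -0.999, 0.0], [-0.999, -0.045, 0.0], [-0.0, -0.0, -1.0]]
contact_force: [-0.1, 0.4, 0.7]
finger_gap: 0.65
```

```bash
python3 - <<'E'
from h import *
c=shot("wrist","w11"); s=arm.get_state();print(s["eef_pos"],np.degrees(np.arctan2(s["tool_rot"][1,0],s["tool_rot"][0,0])))
for b in blobs(c,(5,70,90),(28,255,255),.019,1000): print(b)
E
```

```text
[ 0.32942976 -0.45732803  0.06106229] -87.424911167812
([472.6, 156.3], 31874, [0.1687, -0.4896, 0.4566, 0.1798], -43.0)
([280.3, 226.0], 8551, [0.3285, -0.4516, 0.1328, 0.0315], -88.7)
```

View pics/w11.png

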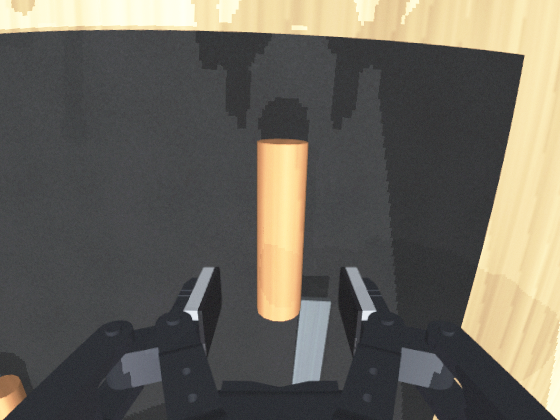

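The rod is centred between the jaws at (280,226) and the file tip is clear of the finger. I descend, grip and lift.

>>> drive_tool:
  steps:
    - {"wx":0,"wy":0,"wz":0.003,"dx":0,"dy":0.001,"dz":0.06,"claw":0.3}
    - {"wx":0,"wy":0,"wz":0,"dx":0,"dy":0.001,"dz":0.06,"claw":0.3}
    - {"wx":0,"wy":0,"wz":0,"dx":0,"dy":0,"dz":0.05,"claw":0.3}
    - {"wx":0,"wy":0,"wz":0,"dx":0,"dy":0,"dz":0.018,"claw":0.3}
    - {"wx":0,"wy":0,"wz":0,"dx":0,"dy":0,"dz":0,"claw":0.3}

```text
time: 18.2
eef_pos: [0.3278, -0.4571, -0.0149]
tool_rot: [[0.026, -1.0, -0.002], [-1.0, -0.026, 0.001], [-0.001, 0.002, -1.0]]
contact_force: [1.0, -0.9, -0.2]
finger_gap: 0.646
```

>>> drive_tool:
  steps:
    - {"wx":0,"wy":0,"wz":0,"dx":0,"dy":0,"dz":0,"claw":-0.8}
    - {"wx":0,"wy":0,"wz":0,"dx":0,"dy":0,"dz":0,"claw":-0.8}
    - {"wx":0,"wy":0,"wz":0,"dx":0,"dy":0,"dz":0,"claw":-0.8}
    - {"wx":0,"wy":0,"wz":0,"dx":0,"dy":0,"dz":0,"claw":-0.8}
    - {"wx":0,"wy":0,"wz":0,"dx":0,"dy":0,"dz":0,"claw":-0.8}

```text
time: 18.7
eef_pos: [0.3291, -0.4584, -0.0125]
tool_rot: [[0.026, -1.0, 0.002], [-1.0, -0.026, -0.002], [0.002, -0.002, -1.0]]
contact_force: [0.1, 0.9, 7.2]
finger_gap: 0.349
```

```bash
python3 way.py .33,-.455,.1,-88,4 .4546,.1003,.10,-83.55,14|awk 'NR<3||NR>5&&NR%3==1'; python3 -c "
from h import *
print(cw(-87,41),cw(29,41))"
```

```text
to .33,-.455,.1,-88,4 mm/row 28.1 deg/row 0.14
-0.0001 -0.0001 -0.0004 | -0.0020 -0.0008 -0.0703
-0.0000 0.0000 -0.0009 | -0.0983 -0.0257 -0.0000
-0.0000 0.0000 -0.0009 | -0.0979 -0.0273 -0.0000
-0.0000 0.0000 -0.0009 | -0.0974 -0.0290 -0.0000
-0.0000 0.0000 -0.0009 | -0.0969 -0.0306 -0.0000
-0.0000 0.0000 -0.0009 | -0.0964 -0.0322 -0.0000
[0.45454491 0.10126724] [0.56981066 0.11429823]
```

>>> drive_tool:
  steps:
    - {"wx":0,"wy":0,"wz":0,"dx":0,"dy":0,"dz":0,"claw":0}
    - {"wx":0,"wy":0,"wz":0,"dx":0,"dy":0,"dz":0,"claw":0}
    - {"wx":0,"wy":0,"wz":0,"dx":0,"dy":0,"dz":0.008,"claw":0}
    - {"wx":0,"wy":0,"wz":0,"dx":0,"dy":0,"dz":0.0,"claw":0}
    - {"wx":0,"wy":0,"wz":0,"dx":0,"dy":0,"dz":0,"claw":-0.8}

```text
time: 19.2
eef_pos: [0.3281, -0.4574, -0.0175]
tool_rot: [[0.025, -1.0, -0.001], [-1.0, -0.025, 0.0], [-0.0, 0.001, -1.0]]
contact_force: [-3.5, 5.9, 12.8]
finger_gap: 0.351
```

>>> drive_tool:
  steps:
    - {"wx":0,"wy":0,"wz":0,"dx":0,"dy":0,"dz":0,"claw":-0.8}
    - {"wx":0,"wy":0,"wz":0,"dx":0,"dy":0,"dz":0,"claw":-0.8}
    - {"wx":0,"wy":0,"wz":0,"dx":0,"dy":0,"dz":0,"claw":-0.8}
    - {"wx":0,"wy":0,"wz":0,"dx":0,"dy":0,"dz":0.0,"claw":-0.8}
    - {"wx":0,"wy":0,"wz":0,"dx":0,"dy":0,"dz":0,"claw":-0.8}

```text
time: 19.7
eef_pos: [0.3283, -0.4576, -0.0173]
tool_rot: [[0.025, -1.0, 0.0], [-1.0, -0.025, -0.0], [0.0, -0.0, -1.0]]
contact_force: [0.7, -0.4, -1.1]
finger_gap: 0.354
```

>>> drive_tool:
  steps:
    - {"wx":0,"wy":0,"wz":0,"dx":0,"dy":0,"dz":-0.06,"claw":-0.8}
    - {"wx":0,"wy":0,"wz":0,"dx":0,"dy":0,"dz":-0.07,"claw":-0.8}
    - {"wx":0,"wy":0,"wz":0,"dx":0,"dy":0,"dz":-0.08,"claw":-0.8}
    - {"wx":0,"wy":0,"wz":0,"dx":0,"dy":0,"dz":-0.08,"claw":-0.8}
    - {"wx":0,"wy":0,"wz":0,"dx":0,"dy":0,"dz":0,"claw":-0.8}

```text
time: 20.2
eef_pos: [0.3301, -0.4599, 0.1037]
tool_rot: [[0.026, -1.0, 0.006], [-1.0, -0.026, -0.007], [0.007, -0.006, -1.0]]
contact_force: [0.5, -0.5, -0.4]
finger_gap: 0.351
```

```bash
python3 way.py .4546,.1012,.105,-83.55,14|awk 'NR%3==2'; python3 -c "
from h import *
print(arm.get_state()['eef_pos'])"
```

```text
-0.0001 -0.0001 -0.0010 | -0.0996 -0.0249 -0.0008
-0.0001 -0.0001 -0.0010 | -0.0991 -0.0267 -0.0007
-0.0001 -0.0001 -0.0010 | -0.0986 -0.0285 -0.0005
-0.0001 -0.0001 -0.0010 | -0.0981 -0.0303 -0.0004
-0.0001 -0.0001 -0.0010 | -0.0975 -0.0321 -0.0003
[ 0.33011041 -0.45994649  0.10371335]
```

>>> drive_tool:
  steps:
    - {"wx":0,"wy":0,"wz":-0.001,"dx":-0.0996,"dy":-0.025,"dz":0,"claw":-0.8}
    - {"wx":0,"wy":0,"wz":-0.001,"dx":-0.0995,"dy":-0.0255,"dz":0,"claw":-0.8}
    - {"wx":0,"wy":0,"wz":-0.001,"dx":-0.0993,"dy":-0.026,"dz":0,"claw":-0.8}
    - {"wx":0,"wy":0,"wz":-0.001,"dx":-0.0991,"dy":-0.0267,"dz":0,"claw":-0.8}
    - {"wx":0,"wy":0,"wz":-0.001,"dx":-0.099,"dy":-0.0273,"dz":0,"claw":-0.8}

```text
time: 20.7
eef_pos: [0.3724, -0.2554, 0.0981]
tool_rot: [[0.057, -0.998, -0.001], [-0.998, -0.057, 0.0], [-0.0, 0.001, -1.0]]
contact_force: [1.3, 0.3, -0.2]
finger_gap: 0.354
```

>>> drive_tool:
  steps:
    - {"wx":0,"wy":0,"wz":-0.001,"dx":-0.0988,"dy":-0.028,"dz":0,"claw":-0.8}
    - {"wx":0,"wy":0,"wz":-0.001,"dx":-0.0986,"dy":-0.0285,"dz":0,"claw":-0.8}
    - {"wx":0,"wy":0,"wz":-0.001,"dx":-0.0984,"dy":-0.029,"dz":0,"claw":-0.8}
    - {"wx":0,"wy":0,"wz":-0.001,"dx":-0.0982,"dy":-0.0297,"dz":0,"claw":-0.8}
    - {"wx":0,"wy":0,"wz":-0.001,"dx":-0.098,"dy":-0.0303,"dz":0,"claw":-0.8}

```text
time: 21.2
eef_pos: [0.4168, -0.0551, 0.0984]
tool_rot: [[0.088, -0.996, -0.0], [-0.996, -0.088, 0.0], [-0.0, 0.0, -1.0]]
contact_force: [0.7, -0.2, 0.3]
finger_gap: 0.349
```

>>> drive_tool:
  steps:
    - {"wx":0,"wy":0,"wz":-0.001,"dx":-0.0978,"dy":-0.031,"dz":0,"claw":-0.8}
    - {"wx":0,"wy":0,"wz":-0.001,"dx":-0.0976,"dy":-0.0316,"dz":0,"claw":-0.8}
    - {"wx":0,"wy":0,"wz":-0.001,"dx":-0.0975,"dy":-0.032,"dz":0,"claw":-0.8}
    - {"wx":0,"wy":0,"wz":-0.001,"dx":-0.0973,"dy":-0.0326,"dz":0,"claw":-0.8}
    - {"wx":0,"wy":0,"wz":0,"dx":0,"dy":0,"dz":0,"claw":-0.8}

```text
time: 21.7
eef_pos: [0.4533, 0.1072, 0.0981]
tool_rot: [[0.117, -0.993, 0.0], [-0.993, -0.117, 0.0], [-0.0, -0.0, -1.0]]
contact_force: [1.1, -0.7, -0.1]
finger_gap: 0.354
```

>>> drive_tool:
  steps:
    - {"wx":0,"wy":0,"wz":0,"dx":0,"dy":0,"dz":0.05,"claw":-0.8}
    - {"wx":0,"wy":0,"wz":0,"dx":0,"dy":0,"dz":0.05,"claw":-0.8}
    - {"wx":0,"wy":0,"wz":0,"dx":0,"dy":0,"dz":0,"claw":-0.8}
    - {"wx":0,"wy":0,"wz":0,"dx":0,"dy":0,"dz":0,"claw":-0.8}
    - {"wx":0,"wy":0,"wz":0,"dx":0,"dy":0,"dz":0,"claw":-0.8}

```text
time: 22.2
eef_pos: [0.4534, 0.1036, 0.0597]
tool_rot: [[0.113, -0.994, 0.002], [-0.994, -0.113, 0.001], [-0.0, -0.002, -1.0]]
contact_force: [-0.1, 0.2, -0.3]
finger_gap: 0.357
```

```bash
python3 way.py .4551,.1003,-.002,-83.55,4; python3 -c "
from h import *
shot('wrist','w12');s=arm.get_state();print(s['eef_pos'],s['finger_gap'],wc(s['eef_pos']))"
```

```text
to .4551,.1003,-.002,-83.55,4 mm/row 15.4 deg/row 0.02
-0.0001 0.0000 0.0000 | 0.0022 -0.0008 0.0385
-0.0001 0.0000 0.0000 | 0.0022 -0.0008 0.0385
-0.0001 0.0000 0.0000 | 0.0022 -0.0008 0.0385
-0.0001 0.0000 0.0000 | 0.0022 -0.0008 0.0385
[0.45339523 0.10370198 0.05972703] 0.34852976092888077 [-87.9  43.5]
```

>>> drive_tool:
  steps:
    - {"wx":0,"wy":0,"wz":0,"dx":0.002,"dy":-0.0015,"dz":0.05,"claw":-0.8}
    - {"wx":0,"wy":0,"wz":0,"dx":0.002,"dy":-0.0015,"dz":0.05,"claw":-0.8}
    - {"wx":0,"wy":0,"wz":0,"dx":0,"dy":0,"dz":0.03,"claw":-0.8}
    - {"wx":0,"wy":0,"wz":0,"dx":0,"dy":0,"dz":0.015,"claw":-0.8}
    - {"wx":0,"wy":0,"wz":0,"dx":0,"dy":0,"dz":0,"claw":-0.8}

```text
time: 22.75
eef_pos: [0.4541, 0.102, 0.0007]
tool_rot: [[0.113, -0.994, -0.0], [-0.994, -0.113, -0.0], [0.0, 0.0, -1.0]]
contact_force: [-0.4, -0.1, -0.4]
finger_gap: 0.352
```

>>> drive_tool:
  steps:
    - {"wx":0,"wy":0,"wz":0,"dx":0,"dy":0,"dz":0,"claw":-0.8}
    - {"wx":0,"wy":0,"wz":0,"dx":0,"dy":0,"dz":0,"claw":-0.8}
    - {"wx":0,"wy":0,"wz":0,"dx":0,"dy":0,"dz":0.003,"claw":-0.8}
    - {"wx":0,"wy":0,"wz":0,"dx":0,"dy":0,"dz":0,"claw":-0.8}
    - {"wx":0,"wy":0,"wz":0,"dx":0,"dy":0,"dz":0,"claw":-0.8}

```text
time: 23.25
eef_pos: [0.4541, 0.1022, -0.0004]
tool_rot: [[0.113, -0.994, 0.0], [-0.994, -0.113, 0.0], [-0.0, -0.0, -1.0]]
contact_force: [0.6, 0.4, -0.4]
finger_gap: 0.354
```

>>> drive_tool:
  steps:
    - {"wx":0,"wy":0,"wz":0,"dx":0,"dy":0,"dz":0.005,"claw":-0.8}
    - {"wx":0,"wy":0,"wz":0,"dx":0,"dy":0,"dz":0,"claw":-0.8}
    - {"wx":0,"wy":0,"wz":0,"dx":0,"dy":0,"dz":0,"claw":0}
    - {"wx":0,"wy":0,"wz":0,"dx":0,"dy":0,"dz":0,"claw":0}
    - {"wx":0,"wy":0,"wz":0,"dx":0,"dy":0,"dz":0,"claw":0}

```text
time: 23.75
eef_pos: [0.4542, 0.1022, -0.0024]
tool_rot: [[0.113, -0.994, 0.0], [-0.994, -0.113, 0.0], [-0.0, -0.0, -1.0]]
contact_force: [1.3, 0.4, 0.0]
finger_gap: 0.502
```

>>> drive_tool:
  steps:
    - {"wx":0,"wy":0,"wz":0,"dx":0,"dy":0,"dz":-0.05,"claw":0}
    - {"wx":0,"wy":0,"wz":0,"dx":0,"dy":0,"dz":-0.1,"claw":0.2}
    - {"wx":0,"wy":0,"wz":0,"dx":0,"dy":0,"dz":-0.1,"claw":0.3}
    - {"wx":0,"wy":0,"wz":0,"dx":0,"dy":0,"dz":-0.1,"claw":0.3}
    - {"wx":0,"wy":0,"wz":0,"dx":0,"dy":0,"dz":0,"claw":0.3}

```text
time: 24.25
eef_pos: [0.4577, 0.1034, 0.1434]
tool_rot: [[0.114, -0.993, 0.011], [-0.993, -0.114, 0.004], [-0.003, -0.011, -1.0]]
contact_force: [0.2, -0.2, -0.4]
finger_gap: 0.646
```

```bash
python3 way.py .569,-.24,.08,-88,9|awk 'NR%3<3'; python3 - <<'E'
from h import *
t=shot("top","t1"); shot("wrist","w13")
for b in blobs(t,(8,130,90),(18,220,255),.019,200):
    if b[2][2]<.2 and b[2][3]<.06: print(b,wc(b[2][:2]))
E
```

```text
to .569,-.24,.08,-88,9 mm/row 40.7 deg/row 0.51
-0.0002 0.0001 0.0014 | 0.0983 -0.0197 0.0176
-0.0002 0.0001 0.0014 | 0.0981 -0.0205 0.0176
-0.0002 0.0001 0.0014 | 0.0980 -0.0214 0.0176
-0.0002 0.0001 0.0014 | 0.0978 -0.0223 0.0176
-0.0002 0.0001 0.0014 | 0.0975 -0.0232 0.0176
-0.0002 0.0001 0.0014 | 0.0973 -0.0241 0.0176
-0.0002 0.0001 0.0014 | 0.0971 -0.0249 0.0176
-0.0002 0.0001 0.0014 | 0.0969 -0.0258 0.0176
-0.0002 0.0001 0.0014 | 0.0966 -0.0267 0.0176
([305.0, 203.5], 335, [0.5689, -0.2389, 0.1207, 0.0327], -87.6) [ -11.6 -309.9]
```

Rod A is still at its place, (.569, -.238). I go over it.

>>> drive_tool:
  steps:
    - {"wx":0,"wy":0,"wz":0.0014,"dx":0.0983,"dy":-0.0197,"dz":0.0176,"claw":0.3}
    - {"wx":0,"wy":0,"wz":0.0014,"dx":0.0981,"dy":-0.0205,"dz":0.0176,"claw":0.3}
    - {"wx":0,"wy":0,"wz":0.0014,"dx":0.098,"dy":-0.0214,"dz":0.0176,"claw":0.3}
    - {"wx":0,"wy":0,"wz":0.0014,"dx":0.0978,"dy":-0.0223,"dz":0.0176,"claw":0.3}
    - {"wx":0,"wy":0,"wz":0.0014,"dx":0.0975,"dy":-0.0232,"dz":0.0176,"claw":0.3}

```text
time: 24.85
eef_pos: [0.5146, -0.0903, 0.1003]
tool_rot: [[0.069, -0.998, -0.003], [-0.998, -0.069, 0.0], [-0.0, 0.003, -1.0]]
contact_force: [0.6, 0.0, -0.1]
finger_gap: 0.649
```

>>> drive_tool:
  steps:
    - {"wx":0,"wy":0,"wz":0.0014,"dx":0.0973,"dy":-0.0241,"dz":0.0176,"claw":0.3}
    - {"wx":0,"wy":0,"wz":0.0014,"dx":0.0971,"dy":-0.025,"dz":0.0176,"claw":0.3}
    - {"wx":0,"wy":0,"wz":0.0014,"dx":0.0969,"dy":-0.0258,"dz":0.0176,"claw":0.3}
    - {"wx":0,"wy":0,"wz":0.0014,"dx":0.0966,"dy":-0.0267,"dz":0.0176,"claw":0.3}
    - {"wx":0,"wy":0,"wz":0,"dx":0,"dy":0,"dz":0,"claw":0.3}

```text
time: 25.35
eef_pos: [0.5633, -0.245, 0.0701]
tool_rot: [[0.03, -1.0, -0.006], [-1.0, -0.03, 0.001], [-0.001, 0.006, -1.0]]
contact_force: [-1.1, 0.5, -0.1]
finger_gap: 0.65
```

>>> drive_tool:
  steps:
    - {"wx":0,"wy":0,"wz":0,"dx":0,"dy":0,"dz":0,"claw":0.3}
    - {"wx":0,"wy":0,"wz":0,"dx":0,"dy":0,"dz":0,"claw":0.3}
    - {"wx":0,"wy":0,"wz":0,"dx":0,"dy":0,"dz":0,"claw":0.3}
    - {"wx":0,"wy":0,"wz":0,"dx":0,"dy":0,"dz":0,"claw":0.3}
    - {"wx":0,"wy":0,"wz":0,"dx":0,"dy":0,"dz":0,"claw":0.3}

```text
time: 25.85
eef_pos: [0.5649, -0.2408, 0.0745]
tool_rot: [[0.035, -0.999, 0.001], [-0.999, -0.035, -0.0], [0.0, -0.001, -1.0]]
contact_force: [-0.5, -0.3, 0.5]
finger_gap: 0.645
```

```bash
python3 - <<'E'
from h import *
c=shot("wrist","w14"); s=arm.get_state();print(s["eef_pos"])
for b in blobs(c,(5,70,90),(28,255,255),.019,1000): print(b)
E
python3 way.py .569,-.238,-.017,-88,4
```

```text
[ 0.56483685 -0.24088543  0.07446813]
([271.5, 226.7], 7572, [0.5699, -0.2297, 0.1328, 0.032], -87.8)
([289.2, 378.1], 1197, [0.5588, -0.0976, 0.1148, 0.0229], 1.4)
([17.8, 387.8], 1005, [0.8161, -0.0614, 0.096, 0.0294], 45.0)
([150.0, 403.3], 1022, [0.679, -0.0657, 0.0496, 0.0339], -88.8)
to .569,-.238,-.017,-88,4 mm/row 22.9 deg/row 0.01
-0.0000 -0.0000 0.0000 | -0.0017 -0.0026 0.0572
-0.0000 -0.0000 0.0000 | -0.0017 -0.0026 0.0572
-0.0000 -0.0000 0.0000 | -0.0017 -0.0026 0.0572
-0.0000 -0.0000 0.0000 | -0.0017 -0.0027 0.0572
```

>>> drive_tool:
  steps:
    - {"wx":0,"wy":0,"wz":0,"dx":-0.003,"dy":-0.006,"dz":0.06,"claw":0.3}
    - {"wx":0,"wy":0,"wz":0,"dx":-0.003,"dy":-0.005,"dz":0.06,"claw":0.3}
    - {"wx":0,"wy":0,"wz":0,"dx":-0.002,"dy":0,"dz":0.06,"claw":0.3}
    - {"wx":0,"wy":0,"wz":0,"dx":0,"dy":0,"dz":0.05,"claw":0.3}
    - {"wx":0,"wy":0,"wz":0,"dx":0,"dy":0,"dz":0,"claw":0.3}

```text
time: 26.4
eef_pos: [0.5666, -0.2372, -0.0208]
tool_rot: [[0.034, -0.999, -0.006], [-0.999, -0.034, 0.002], [-0.002, 0.006, -1.0]]
contact_force: [-0.4, -0.1, -1.0]
finger_gap: 0.65
```

>>> drive_tool:
  steps:
    - {"wx":0,"wy":0,"wz":0,"dx":0,"dy":0,"dz":0,"claw":-0.8}
    - {"wx":0,"wy":0,"wz":0,"dx":0,"dy":0,"dz":0,"claw":-0.8}
    - {"wx":0,"wy":0,"wz":0,"dx":0,"dy":0,"dz":0,"claw":-0.8}
    - {"wx":0,"wy":0,"wz":0,"dx":0,"dy":0,"dz":0,"claw":-0.8}
    - {"wx":0,"wy":0,"wz":0,"dx":0,"dy":0,"dz":0,"claw":-0.8}

```text
time: 26.9
eef_pos: [0.5703, -0.2383, -0.0161]
tool_rot: [[0.035, -0.999, 0.003], [-0.999, -0.035, -0.001], [0.001, -0.003, -1.0]]
contact_force: [-0.4, 1.4, 6.8]
finger_gap: 0.351
```

>>> drive_tool:
  steps:
    - {"wx":0,"wy":0,"wz":0,"dx":0,"dy":0,"dz":-0.06,"claw":-0.8}
    - {"wx":0,"wy":0,"wz":0,"dx":0,"dy":0,"dz":-0.08,"claw":-0.8}
    - {"wx":0,"wy":0,"wz":0,"dx":0,"dy":0,"dz":-0.08,"claw":-0.8}
    - {"wx":0,"wy":0,"wz":0,"dx":0,"dy":0,"dz":-0.08,"claw":-0.8}
    - {"wx":0,"wy":0,"wz":0,"dx":0,"dy":0,"dz":0,"claw":-0.8}

```text
time: 27.4
eef_pos: [0.572, -0.2393, 0.1079]
tool_rot: [[0.035, -0.999, 0.01], [-0.999, -0.035, -0.003], [0.004, -0.009, -1.0]]
contact_force: [0.3, 0.1, 0.4]
finger_gap: 0.351
```

```bash
python3 way.py .5703,.1143,.108,-83.55,9
```

```text
to .5703,.1143,.108,-83.55,9 mm/row 39.3 deg/row 0.5
-0.0002 -0.0001 -0.0014 | -0.0982 -0.0029 -0.0003
-0.0002 -0.0001 -0.0014 | -0.0981 -0.0038 -0.0003
-0.0002 -0.0001 -0.0014 | -0.0981 -0.0046 -0.0003
-0.0002 -0.0001 -0.0014 | -0.0981 -0.0055 -0.0002
-0.0002 -0.0001 -0.0014 | -0.0980 -0.0063 -0.0002
-0.0002 -0.0001 -0.0014 | -0.0980 -0.0072 -0.0002
-0.0002 -0.0001 -0.0014 | -0.0979 -0.0080 -0.0001
-0.0002 -0.0001 -0.0014 | -0.0978 -0.0089 -0.0001
-0.0002 -0.0001 -0.0014 | -0.0977 -0.0097 -0.0001
```

>>> drive_tool:
  steps:
    - {"wx":0,"wy":0,"wz":-0.0014,"dx":-0.098,"dy":-0.003,"dz":0,"claw":-0.8}
    - {"wx":0,"wy":0,"wz":-0.0014,"dx":-0.098,"dy":-0.004,"dz":0,"claw":-0.8}
    - {"wx":0,"wy":0,"wz":-0.0014,"dx":-0.098,"dy":-0.005,"dz":0,"claw":-0.8}
    - {"wx":0,"wy":0,"wz":-0.0014,"dx":-0.098,"dy":-0.0055,"dz":0,"claw":-0.8}
    - {"wx":0,"wy":0,"wz":-0.0014,"dx":-0.098,"dy":-0.0063,"dz":0,"claw":-0.8}

```text
time: 27.9
eef_pos: [0.5678, -0.0403, 0.1018]
tool_rot: [[0.078, -0.997, -0.0], [-0.997, -0.078, 0.0], [-0.0, 0.0, -1.0]]
contact_force: [1.1, -0.6, -0.2]
finger_gap: 0.355
```

>>> drive_tool:
  steps:
    - {"wx":0,"wy":0,"wz":-0.0014,"dx":-0.098,"dy":-0.0072,"dz":0,"claw":-0.8}
    - {"wx":0,"wy":0,"wz":-0.0014,"dx":-0.098,"dy":-0.008,"dz":0,"claw":-0.8}
    - {"wx":0,"wy":0,"wz":-0.0014,"dx":-0.098,"dy":-0.009,"dz":0,"claw":-0.8}
    - {"wx":0,"wy":0,"wz":-0.0014,"dx":-0.098,"dy":-0.0097,"dz":0,"claw":-0.8}
    - {"wx":0,"wy":0,"wz":0,"dx":0,"dy":0,"dz":0,"claw":-0.8}

```text
time: 28.4
eef_pos: [0.5671, 0.1197, 0.1015]
tool_rot: [[0.117, -0.993, -0.0], [-0.993, -0.117, 0.001], [-0.001, 0.0, -1.0]]
contact_force: [0.1, -0.7, -0.9]
finger_gap: 0.358
```

>>> drive_tool:
  steps:
    - {"wx":0,"wy":0,"wz":0,"dx":0,"dy":0,"dz":0.05,"claw":-0.8}
    - {"wx":0,"wy":0,"wz":0,"dx":0,"dy":0,"dz":0.05,"claw":-0.8}
    - {"wx":0,"wy":0,"wz":0,"dx":0,"dy":0,"dz":0,"claw":-0.8}
    - {"wx":0,"wy":0,"wz":0,"dx":0,"dy":0,"dz":0,"claw":-0.8}
    - {"wx":0,"wy":0,"wz":0,"dx":0,"dy":0,"dz":0,"claw":-0.8}

```text
time: 28.9
eef_pos: [0.5684, 0.1155, 0.0633]
tool_rot: [[0.113, -0.994, 0.002], [-0.994, -0.113, 0.0], [-0.0, -0.002, -1.0]]
contact_force: [-0.1, 0.2, 0.1]
finger_gap: 0.349
```

```bash
python3 way.py .5703,.1143,-.002,-83.55,4; python3 -c "
from h import *
shot('wrist','w15');s=arm.get_state();print(s['eef_pos'],s['finger_gap'],wc(s['eef_pos']))"
```

```text
to .5703,.1143,-.002,-83.55,4 mm/row 16.3 deg/row 0.03
-0.0001 0.0000 0.0000 | 0.0009 -0.0010 0.0408
-0.0001 0.0000 0.0000 | 0.0009 -0.0011 0.0408
-0.0001 0.0000 0.0000 | 0.0009 -0.0011 0.0408
-0.0001 0.0000 0.0000 | 0.0009 -0.0011 0.0408
[0.56838078 0.11558167 0.06336716] 0.34802666025498386 [27.7 42.4]
```

>>> drive_tool:
  steps:
    - {"wx":0,"wy":0,"wz":0,"dx":0.001,"dy":-0.002,"dz":0.055,"claw":-0.8}
    - {"wx":0,"wy":0,"wz":0,"dx":0.001,"dy":-0.002,"dz":0.055,"claw":-0.8}
    - {"wx":0,"wy":0,"wz":0,"dx":0,"dy":0,"dz":0.03,"claw":-0.8}
    - {"wx":0,"wy":0,"wz":0,"dx":0,"dy":0,"dz":0.015,"claw":-0.8}
    - {"wx":0,"wy":0,"wz":0,"dx":0,"dy":0,"dz":0,"claw":-0.8}

```text
time: 29.45
eef_pos: [0.5692, 0.1149, 0.0]
tool_rot: [[0.113, -0.994, -0.0], [-0.994, -0.113, -0.0], [0.0, 0.0, -1.0]]
contact_force: [1.1, 0.1, -0.5]
finger_gap: 0.349
```

>>> drive_tool:
  steps:
    - {"wx":0,"wy":0,"wz":0,"dx":0,"dy":0,"dz":0.004,"claw":-0.8}
    - {"wx":0,"wy":0,"wz":0,"dx":0,"dy":0,"dz":0,"claw":-0.8}
    - {"wx":0,"wy":0,"wz":0,"dx":0,"dy":0,"dz":0,"claw":-0.8}
    - {"wx":0,"wy":0,"wz":0,"dx":0,"dy":0,"dz":0,"claw":-0.8}
    - {"wx":0,"wy":0,"wz":0,"dx":0,"dy":0,"dz":0,"claw":-0.8}

```text
time: 29.95
eef_pos: [0.5694, 0.115, -0.0012]
tool_rot: [[0.113, -0.994, 0.0], [-0.994, -0.113, 0.0], [-0.0, -0.0, -1.0]]
contact_force: [0.2, 0.0, -1.1]
finger_gap: 0.349
```

>>> drive_tool:
  steps:
    - {"wx":0,"wy":0,"wz":0,"dx":0,"dy":0,"dz":0,"claw":0}
    - {"wx":0,"wy":0,"wz":0,"dx":0,"dy":0,"dz":0,"claw":0}
    - {"wx":0,"wy":0,"wz":0,"dx":0,"dy":0,"dz":0,"claw":0}
    - {"wx":0,"wy":0,"wz":0,"dx":0,"dy":0,"dz":-0.05,"claw":0}
    - {"wx":0,"wy":0,"wz":0,"dx":0,"dy":0,"dz":-0.08,"claw":0}

```text
time: 30.45
eef_pos: [0.5675, 0.1143, 0.049]
tool_rot: [[0.113, -0.994, -0.005], [-0.994, -0.113, -0.002], [0.001, 0.005, -1.0]]
contact_force: [0.8, -0.4, 0.3]
finger_gap: 0.5
```

>>> drive_tool:
  steps:
    - {"wx":0,"wy":0,"wz":0,"dx":0.05,"dy":0,"dz":-0.1,"claw":0.2}
    - {"wx":0,"wy":0,"wz":0,"dx":0.05,"dy":0,"dz":-0.1,"claw":0.2}
    - {"wx":0,"wy":0,"wz":0,"dx":0.05,"dy":0,"dz":-0.1,"claw":0.2}
    - {"wx":0,"wy":0,"wz":0,"dx":0,"dy":0,"dz":0,"claw":0.2}
    - {"wx":0,"wy":0,"wz":0,"dx":0,"dy":0,"dz":0,"claw":0.2}

```text
time: 30.95
eef_pos: [0.5765, 0.0552, 0.1716]
tool_rot: [[0.112, -0.994, 0.002], [-0.994, -0.112, 0.001], [-0.001, -0.002, -1.0]]
contact_force: [-0.5, 0.2, -0.7]
finger_gap: 0.597
```

```bash
python3 - <<'E'
from h import *
shot("wrist","w16");print(arm.get_state()["eef_pos"],cw(-.5,-123))
E
python3 way.py .559,-.053,.11,6.45,11
```

```text
[0.5756689  0.0554173  0.17011721] [ 0.55892051 -0.05197761]
to .559,-.053,.11,6.45,11 mm/row 11.4 deg/row 8.18
-0.0000 0.0000 -0.0227 | 0.0241 0.0065 0.0137
-0.0000 0.0000 -0.0227 | 0.0229 0.0099 0.0137
-0.0000 0.0000 -0.0227 | 0.0212 0.0130 0.0137
-0.0000 0.0000 -0.0227 | 0.0192 0.0159 0.0137
-0.0000 0.0000 -0.0227 | 0.0167 0.0185 0.0137
-0.0000 0.0000 -0.0227 | 0.0139 0.0207 0.0137
-0.0000 0.0000 -0.0227 | 0.0108 0.0225 0.0137
-0.0000 0.0000 -0.0227 | 0.0075 0.0238 0.0137
-0.0000 0.0000 -0.0227 | 0.0041 0.0246 0.0137
-0.0000 0.0000 -0.0227 | 0.0005 0.0249 0.0137
-0.0000 0.0000 -0.0227 | -0.0030 0.0247 0.0137
```

View pics/w16.png

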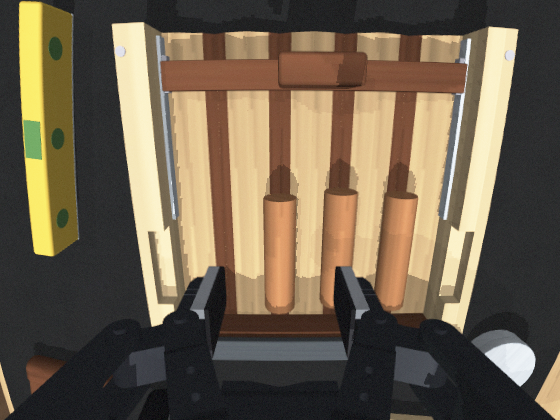

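All three rods lie in grooves 3, 2 and 1, at (280,250), (340,245) and (395,250). Now to the stop bar's grip block, turning the jaws along cradle y.

>>> drive_tool:
  steps:
    - {"wx":0,"wy":0,"wz":-0.0227,"dx":0.024,"dy":0.0065,"dz":0.0137,"claw":0.2}
    - {"wx":0,"wy":0,"wz":-0.0227,"dx":0.023,"dy":0.01,"dz":0.0137,"claw":0.2}
    - {"wx":0,"wy":0,"wz":-0.0227,"dx":0.021,"dy":0.013,"dz":0.0137,"claw":0.2}
    - {"wx":0,"wy":0,"wz":-0.0227,"dx":0.019,"dy":0.016,"dz":0.0137,"claw":0.2}
    - {"wx":0,"wy":0,"wz":-0.0227,"dx":0.0167,"dy":0.0185,"dz":0.0137,"claw":0.2}

```text
time: 31.5
eef_pos: [0.5673, 0.0062, 0.1411]
tool_rot: [[0.74, -0.673, -0.003], [-0.673, -0.74, -0.001], [-0.002, 0.003, -1.0]]
contact_force: [-0.3, -0.8, 0.3]
finger_gap: 0.599
```

>>> drive_tool:
  steps:
    - {"wx":0,"wy":0,"wz":-0.0227,"dx":0.014,"dy":0.0207,"dz":0.0137,"claw":0.2}
    - {"wx":0,"wy":0,"wz":-0.0227,"dx":0.0108,"dy":0.0225,"dz":0.0137,"claw":0.2}
    - {"wx":0,"wy":0,"wz":-0.0227,"dx":0.0075,"dy":0.0238,"dz":0.0137,"claw":0.2}
    - {"wx":0,"wy":0,"wz":-0.0227,"dx":0.004,"dy":0.0246,"dz":0.0137,"claw":0.2}
    - {"wx":0,"wy":0,"wz":-0.0227,"dx":0.0005,"dy":0.025,"dz":0.0137,"claw":0.2}

```text
time: 32.0
eef_pos: [0.5596, -0.0431, 0.1137]
tool_rot: [[1.0, -0.025, -0.003], [-0.025, -1.0, -0.0], [-0.003, 0.0, -1.0]]
contact_force: [-0.0, 0.6, -0.6]
finger_gap: 0.601
```

>>> drive_tool:
  steps:
    - {"wx":0,"wy":0,"wz":-0.0227,"dx":-0.003,"dy":0.0247,"dz":0.0137,"claw":0.2}
    - {"wx":0,"wy":0,"wz":0,"dx":0,"dy":0,"dz":0,"claw":0.2}
    - {"wx":0,"wy":0,"wz":0,"dx":0,"dy":0,"dz":0,"claw":0.2}
    - {"wx":0,"wy":0,"wz":0,"dx":0,"dy":0,"dz":0,"claw":0.2}
    - {"wx":0,"wy":0,"wz":0,"dx":0,"dy":0,"dz":0,"claw":0.2}

```text
time: 32.5
eef_pos: [0.5594, -0.0525, 0.1103]
tool_rot: [[0.994, 0.11, 0.0], [0.11, -0.994, 0.0], [0.0, -0.0, -1.0]]
contact_force: [-0.5, 0.3, -0.6]
finger_gap: 0.598
```

```bash
python3 - <<'E'
from h import *
c=shot("wrist","w17");s=arm.get_state();print(s["eef_pos"],s["finger_gap"],s["joint_pos"])
# rod/fence/stop estimates from w16
d=load("w16")
for n,px,z in[("rod -y top",[(280,197),(341,190),(401,194)],.045),("stop front top",[(200,92),(440,95)],.048),("grip front top",[(322,86)],.1)]:
    for p in at(d,px,z): print(n,wc(p))
E
python3 way.py .559,-.052,.05,6.45,4
```

```text
[ 0.55940209 -0.0525582   0.11036961] 0.6012158265011254 [ 1.84678672e-01  3.24950240e-01 -4.35518294e-02 -3.36791595e-05
 -1.20201722e+00  1.49687142e+00]
rod -y top [ 28.5 -18.1]
rod -y top [-26.6 -24.7]
rod -y top [-82.1 -21.1]
stop front top [  94.7 -109.1]
stop front top [-105.8 -108.1]
grip front top [   0.2 -111. ]
to .559,-.052,.05,6.45,4 mm/row 15.1 deg/row 0.03
-0.0000 -0.0000 -0.0001 | -0.0002 -0.0004 0.0377
-0.0000 -0.0000 -0.0001 | -0.0002 -0.0004 0.0377
-0.0000 -0.0000 -0.0001 | -0.0002 -0.0004 0.0377
-0.0000 -0.0000 -0.0001 | -0.0002 -0.0004 0.0377
```

>>> drive_tool:
  steps:
    - {"wx":0,"wy":0,"wz":0,"dx":0,"dy":-0.001,"dz":0.04,"claw":0.2}
    - {"wx":0,"wy":0,"wz":0,"dx":0,"dy":0,"dz":0.04,"claw":0.2}
    - {"wx":0,"wy":0,"wz":0,"dx":0,"dy":0,"dz":0.04,"claw":0.2}
    - {"wx":0,"wy":0,"wz":0,"dx":0,"dy":0,"dz":0.035,"claw":0.2}
    - {"wx":0,"wy":0,"wz":0,"dx":0,"dy":0,"dz":0,"claw":0.2}

```text
time: 33.05
eef_pos: [0.5577, -0.0524, 0.0464]
tool_rot: [[0.994, 0.11, -0.004], [0.11, -0.994, -0.0], [-0.004, -0.0, -1.0]]
contact_force: [-0.9, 0.4, -0.0]
finger_gap: 0.602
```

>>> drive_tool:
  steps:
    - {"wx":0,"wy":0,"wz":0,"dx":0,"dy":0,"dz":0,"claw":-0.9}
    - {"wx":0,"wy":0,"wz":0,"dx":0,"dy":0,"dz":0,"claw":-0.9}
    - {"wx":0,"wy":0,"wz":0,"dx":0,"dy":0,"dz":0,"claw":-0.9}
    - {"wx":0,"wy":0,"wz":0,"dx":0,"dy":0,"dz":0,"claw":-0.9}
    - {"wx":0,"wy":0,"wz":0,"dx":0,"dy":0,"dz":0,"claw":-0.9}

```text
time: 33.55
eef_pos: [0.5601, -0.0525, 0.0496]
tool_rot: [[0.994, 0.112, 0.002], [0.112, -0.994, 0.0], [0.002, 0.0, -1.0]]
contact_force: [-1.0, 1.0, 5.7]
finger_gap: 0.248
```

```bash
python3 -c "
from h import *
s=arm.get_state();print(s['eef_pos'],s['finger_gap'],wc(s['eef_pos']),s['contact_force'], EY@s['tool_rot'][:2,:2])"
```

```text
[ 0.56006863 -0.05248017  0.04955138] 0.2483189427172264 [   0.6 -123.6] [-1.02299699  0.95640353  5.74263407] [-8.38206570e-04 -9.99999643e-01]
```

Gripped at 21 mm, agreeing with the 22 mm block. Estimated travel to nip is about 111 mm. I go quickly for 80 mm, then slowly.

>>> drive_tool:
  steps:
    - {"wx":0,"wy":0,"wz":0,"dx":0,"dy":-0.05,"dz":0,"claw":-0.9}
    - {"wx":0,"wy":0,"wz":0,"dx":0,"dy":-0.05,"dz":0,"claw":-0.9}
    - {"wx":0,"wy":0,"wz":0,"dx":0,"dy":-0.05,"dz":0,"claw":-0.9}
    - {"wx":0,"wy":0,"wz":0,"dx":0,"dy":-0.05,"dz":0,"claw":-0.9}
    - {"wx":0,"wy":0,"wz":0,"dx":0,"dy":0,"dz":0,"claw":-0.9}

```text
time: 34.05
eef_pos: [0.5509, 0.0287, 0.0495]
tool_rot: [[0.994, 0.113, 0.002], [0.113, -0.994, 0.001], [0.002, -0.0, -1.0]]
contact_force: [-2.0, 2.7, 7.2]
finger_gap: 0.242
```

>>> drive_tool:
  steps:
    - {"wx":0,"wy":0,"wz":0,"dx":0,"dy":-0.008,"dz":0,"claw":-0.9}
    - {"wx":0,"wy":0,"wz":0,"dx":0,"dy":-0.008,"dz":0,"claw":-0.9}
    - {"wx":0,"wy":0,"wz":0,"dx":0,"dy":-0.008,"dz":0,"claw":-0.9}
    - {"wx":0,"wy":0,"wz":0,"dx":0,"dy":-0.008,"dz":0,"claw":-0.9}
    - {"wx":0,"wy":0,"wz":0,"dx":0,"dy":-0.008,"dz":0,"claw":-0.9}

```text
time: 34.55
eef_pos: [0.5494, 0.0422, 0.0496]
tool_rot: [[0.994, 0.112, 0.002], [0.112, -0.994, -0.001], [0.002, 0.001, -1.0]]
contact_force: [-0.9, -2.4, 5.8]
finger_gap: 0.247
```

>>> drive_tool:
  steps:
    - {"wx":0,"wy":0,"wz":0,"dx":0,"dy":-0.005,"dz":0,"claw":-0.9}
    - {"wx":0,"wy":0,"wz":0,"dx":0,"dy":-0.005,"dz":0,"claw":-0.9}
    - {"wx":0,"wy":0,"wz":0,"dx":0,"dy":-0.005,"dz":0,"claw":-0.9}
    - {"wx":0,"wy":0,"wz":0,"dx":0,"dy":0,"dz":0,"claw":-0.9}
    - {"wx":0,"wy":0,"wz":0,"dx":0,"dy":0,"dz":0,"claw":-0.9}

```text
time: 35.05
eef_pos: [0.5487, 0.0482, 0.0496]
tool_rot: [[0.994, 0.112, 0.002], [0.112, -0.994, -0.001], [0.002, 0.001, -1.0]]
contact_force: [-0.3, -2.1, 5.5]
finger_gap: 0.249
```

```bash
python3 -c "
from h import *
s=arm.get_state();print(s['eef_pos'],s['finger_gap'],wc(s['eef_pos']),s['contact_force'], EY@s['contact_force'][:2])"
```

```text
[0.548729   0.04816742 0.04956952] 0.24860317586904734 [  0.6 -22.3] [-0.34387879 -2.06893952  5.51018578] -2.017213678678537
```

>>> drive_tool:
  steps:
    - {"wx":0,"wy":0,"wz":0,"dx":0,"dy":-0.0035,"dz":0,"claw":-0.9}
    - {"wx":0,"wy":0,"wz":0,"dx":0,"dy":-0.0035,"dz":0,"claw":-0.9}
    - {"wx":0,"wy":0,"wz":0,"dx":0,"dy":-0.0035,"dz":0,"claw":-0.9}
    - {"wx":0,"wy":0,"wz":0,"dx":0,"dy":-0.0035,"dz":0,"claw":-0.9}
    - {"wx":0,"wy":0,"wz":0,"dx":0,"dy":-0.0035,"dz":0,"claw":-0.9}

```text
time: 35.55
eef_pos: [0.548, 0.0548, 0.0496]
tool_rot: [[0.994, 0.111, 0.002], [0.111, -0.994, -0.001], [0.002, 0.001, -1.0]]
contact_force: [-0.6, -3.0, 5.7]
finger_gap: 0.246
```

>>> drive_tool:
  steps:
    - {"wx":0,"wy":0,"wz":0,"dx":0,"dy":-0.0015,"dz":0,"claw":-0.9}
    - {"wx":0,"wy":0,"wz":0,"dx":0,"dy":-0.0015,"dz":0,"claw":-0.9}
    - {"wx":0,"wy":0,"wz":0,"dx":0,"dy":-0.0015,"dz":0,"claw":-0.9}
    - {"wx":0,"wy":0,"wz":0,"dx":0,"dy":-0.0015,"dz":0,"claw":-0.9}
    - {"wx":0,"wy":0,"wz":0,"dx":0,"dy":0,"dz":0,"claw":-0.9}

```text
time: 36.05
eef_pos: [0.5477, 0.0573, 0.0495]
tool_rot: [[0.994, 0.112, 0.002], [0.112, -0.994, -0.001], [0.002, 0.001, -1.0]]
contact_force: [-0.1, -3.2, 6.5]
finger_gap: 0.246
```

>>> drive_tool:
  steps:
    - {"wx":0,"wy":0,"wz":0,"dx":0,"dy":-0.001,"dz":0,"claw":-0.9}
    - {"wx":0,"wy":0,"wz":0,"dx":0,"dy":-0.001,"dz":0,"claw":-0.9}
    - {"wx":0,"wy":0,"wz":0,"dx":0,"dy":-0.001,"dz":0,"claw":-0.9}
    - {"wx":0,"wy":0,"wz":0,"dx":0,"dy":-0.001,"dz":0,"claw":-0.9}
    - {"wx":0,"wy":0,"wz":0,"dx":0,"dy":0,"dz":0,"claw":-0.9}

```text
time: 36.55
eef_pos: [0.5476, 0.0576, 0.0496]
tool_rot: [[0.994, 0.112, 0.002], [0.112, -0.994, -0.003], [0.002, 0.003, -1.0]]
contact_force: [0.5, -7.9, 4.8]
finger_gap: 0.245
```

Nipped: the bar moved only 0.3 mm of the 1.6 mm commanded and the force is rising. A touch more, to be sure all three are tight.

>>> drive_tool:
  steps:
    - {"wx":0,"wy":0,"wz":0,"dx":0,"dy":-0.0012,"dz":0,"claw":-0.9}
    - {"wx":0,"wy":0,"wz":0,"dx":0,"dy":-0.0012,"dz":0,"claw":-0.9}
    - {"wx":0,"wy":0,"wz":0,"dx":0,"dy":-0.0012,"dz":0,"claw":-0.9}
    - {"wx":0,"wy":0,"wz":0,"dx":0,"dy":-0.0012,"dz":0,"claw":-0.9}
    - {"wx":0,"wy":0,"wz":0,"dx":0,"dy":0,"dz":0,"claw":-0.9}

```text
time: 37.05
eef_pos: [0.5476, 0.0576, 0.0496]
tool_rot: [[0.994, 0.111, 0.002], [0.111, -0.994, -0.006], [0.001, 0.006, -1.0]]
contact_force: [2.7, -14.6, 3.6]
finger_gap: 0.246
```

>>> drive_tool:
  steps:
    - {"wx":0,"wy":0,"wz":0,"dx":0,"dy":0.008,"dz":0,"claw":-0.9}
    - {"wx":0,"wy":0,"wz":0,"dx":0,"dy":0.012,"dz":0,"claw":-0.9}
    - {"wx":0,"wy":0,"wz":0,"dx":0,"dy":0.012,"dz":0,"claw":-0.9}
    - {"wx":0,"wy":0,"wz":0,"dx":0,"dy":0.01,"dz":0,"claw":-0.9}
    - {"wx":0,"wy":0,"wz":0,"dx":0,"dy":0,"dz":0,"claw":-0.9}

```text
time: 37.55
eef_pos: [0.5491, 0.0446, 0.0496]
tool_rot: [[0.994, 0.111, 0.002], [0.111, -0.994, 0.0], [0.002, 0.0, -1.0]]
contact_force: [0.3, -0.5, 5.6]
finger_gap: 0.248
```

```bash
python3 -c "
from h import *
s=arm.get_state();print(s['eef_pos'],s['finger_gap'],wc(s['eef_pos']),s['contact_force'])"
```

```text
[0.54912105 0.04461855 0.04955022] 0.24783169201444677 [  0.6 -25.9] [ 0.29204443 -0.51063708  5.58246846]
```

>>> drive_tool:
  steps:
    - {"wx":0,"wy":0,"wz":0,"dx":0,"dy":0,"dz":0,"claw":-0.9}
    - {"wx":0,"wy":0,"wz":0,"dx":0,"dy":0,"dz":0,"claw":0}
    - {"wx":0,"wy":0,"wz":0,"dx":0,"dy":0,"dz":0,"claw":0}
    - {"wx":0,"wy":0,"wz":0,"dx":0,"dy":0,"dz":0,"claw":0}
    - {"wx":0,"wy":0,"wz":0,"dx":0,"dy":0,"dz":-0.02,"claw":0}

```text
time: 38.05
eef_pos: [0.5472, 0.0447, 0.0553]
tool_rot: [[0.994, 0.111, -0.003], [0.111, -0.994, -0.001], [-0.003, 0.0, -1.0]]
contact_force: [-0.7, -0.5, -0.1]
finger_gap: 0.499
```

>>> drive_tool:
  steps:
    - {"wx":0,"wy":0,"wz":0,"dx":0,"dy":0,"dz":-0.1,"claw":0.3}
    - {"wx":0,"wy":0,"wz":0,"dx":0,"dy":0,"dz":-0.1,"claw":0.3}
    - {"wx":0,"wy":0,"wz":0,"dx":0,"dy":0,"dz":-0.1,"claw":0.3}
    - {"wx":0,"wy":0,"wz":0,"dx":0,"dy":0,"dz":0,"claw":0.3}
    - {"wx":0,"wy":0,"wz":0,"dx":0,"dy":0,"dz":0,"claw":0.3}

```text
time: 38.55
eef_pos: [0.5488, 0.0452, 0.1777]
tool_rot: [[0.994, 0.111, 0.003], [0.111, -0.994, 0.001], [0.003, -0.001, -1.0]]
contact_force: [-0.1, -0.8, 0.0]
finger_gap: 0.65
```

```bash
python3 way.py .425,.39,.16,-3.6,9; python3 -c "
from h import *
print(arm.get_state()['eef_pos'])"
```

```text
to .425,.39,.16,-3.6,9 mm/row 40.8 deg/row 1.11
-0.0000 -0.0000 0.0031 | -0.0235 -0.0990 0.0049
-0.0000 -0.0000 0.0031 | -0.0255 -0.0985 0.0049
-0.0000 -0.0000 0.0031 | -0.0274 -0.0980 0.0049
-0.0000 -0.0000 0.0031 | -0.0292 -0.0975 0.0049
-0.0000 -0.0000 0.0031 | -0.0311 -0.0969 0.0049
-0.0000 -0.0000 0.0031 | -0.0330 -0.0963 0.0049
-0.0000 -0.0000 0.0031 | -0.0349 -0.0956 0.0049
-0.0000 -0.0000 0.0031 | -0.0367 -0.0949 0.0049
-0.0000 -0.0000 0.0031 | -0.0385 -0.0942 0.0049
[0.54882708 0.04519498 0.17771393]
```

>>> drive_tool:
  steps:
    - {"wx":0,"wy":0,"wz":0.0031,"dx":-0.0235,"dy":-0.099,"dz":0.005,"claw":0.3}
    - {"wx":0,"wy":0,"wz":0.0031,"dx":-0.0255,"dy":-0.0985,"dz":0.005,"claw":0.3}
    - {"wx":0,"wy":0,"wz":0.0031,"dx":-0.0274,"dy":-0.098,"dz":0.005,"claw":0.3}
    - {"wx":0,"wy":0,"wz":0.0031,"dx":-0.0292,"dy":-0.0975,"dz":0.005,"claw":0.3}
    - {"wx":0,"wy":0,"wz":0.0031,"dx":-0.031,"dy":-0.097,"dz":0.005,"claw":0.3}

```text
time: 39.05
eef_pos: [0.4781, 0.2374, 0.165]
tool_rot: [[1.0, 0.013, -0.002], [0.013, -1.0, -0.001], [-0.002, 0.001, -1.0]]
contact_force: [1.2, 1.1, 0.1]
finger_gap: 0.649
```

>>> drive_tool:
  steps:
    - {"wx":0,"wy":0,"wz":0.0031,"dx":-0.033,"dy":-0.0963,"dz":0.005,"claw":0.3}
    - {"wx":0,"wy":0,"wz":0.0031,"dx":-0.035,"dy":-0.0956,"dz":0.005,"claw":0.3}
    - {"wx":0,"wy":0,"wz":0.0031,"dx":-0.0367,"dy":-0.095,"dz":0.005,"claw":0.3}
    - {"wx":0,"wy":0,"wz":0.0031,"dx":-0.0385,"dy":-0.0942,"dz":0.005,"claw":0.3}
    - {"wx":0,"wy":0,"wz":0,"dx":0,"dy":0,"dz":0,"claw":0.3}

```text
time: 39.55
eef_pos: [0.4221, 0.3928, 0.1558]
tool_rot: [[0.998, -0.06, -0.003], [-0.06, -0.998, -0.002], [-0.003, 0.002, -1.0]]
contact_force: [-0.4, -1.4, 0.5]
finger_gap: 0.646
```

>>> drive_tool:
  steps:
    - {"wx":0,"wy":0,"wz":0,"dx":0,"dy":0,"dz":0,"claw":0.3}
    - {"wx":0,"wy":0,"wz":0,"dx":0,"dy":0,"dz":0,"claw":0.3}
    - {"wx":0,"wy":0,"wz":0,"dx":0,"dy":0,"dz":0,"claw":0.3}
    - {"wx":0,"wy":0,"wz":0,"dx":0,"dy":0,"dz":0,"claw":0.3}
    - {"wx":0,"wy":0,"wz":0,"dx":0,"dy":0,"dz":0,"claw":0.3}

```text
time: 40.05
eef_pos: [0.4249, 0.3892, 0.1584]
tool_rot: [[0.998, -0.065, 0.0], [-0.065, -0.998, 0.0], [0.0, -0.0, -1.0]]
contact_force: [1.0, 0.9, 0.4]
finger_gap: 0.649
```

```bash
python3 - <<'E'
from h import *
c=shot("wrist","w18"); s=arm.get_state();print(s["eef_pos"],np.degrees(np.arctan2(s["tool_rot"][1,0],s["tool_rot"][0,0])))
E
```

```text
[0.42481755 0.38936517 0.15838638] -3.6986356614919456
```

View pics/w18.png

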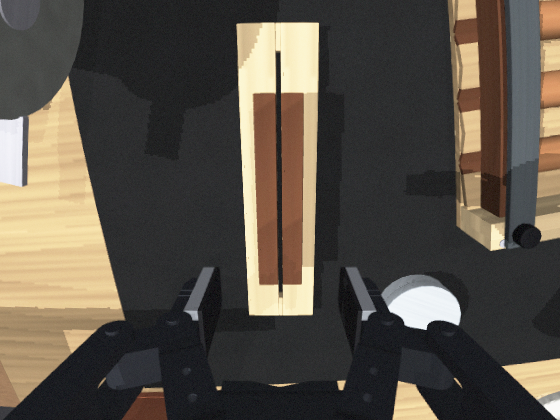

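The guide lies under the jaws, its board corners at (237,23), (319,23), (249,315) and (313,314), with the battens at columns 254–304. I compute its pose.

```bash
python3 - <<'E'
from h import *
c=load("w18");f=c["frame"]
def rep(n,q,z):
    P=at(c,q,z)[:,:2]; a=(P[0]+P[1])/2;b=(P[2]+P[3])/2;d=a-b
    print(n,P.round(4).tolist(),"ctr",((a+b)/2).round(4),"len",np.linalg.norm(d).round(4),"w",np.linalg.norm(P[0]-P[1]).round(4),np.linalg.norm(P[2]-P[3]).round(4),"yaw",np.degrees(np.arctan2(d[1],d[0])).round(2))
rep("board",[(237,23),(319,23),(249,315),(313,314)],.015)
rep("battens",[(254,93),(304,93),(259,285),(302,285)],.050)
# sub-pixel: board side edges
g=cv2.cvtColor(f,cv2.COLOR_RGB2GRAY).astype(float)
L=[];Rr=[]
for r in range(40,260,10):
    d=np.abs(np.diff(cv2.GaussianBlur(g[r:r+1],(5,1),0)[0])); L.append((225+np.argmax(d[225:252]),r)); Rr.append((306+np.argmax(d[306:326]),r))
for q in(L,Rr):
    P=at(c,q,.015); k=np.polyfit(P[:,0],P[:,1],1); print("edge yaw",np.degrees(np.arctan(k[0])).round(2),"y at x=.425",np.polyval(k,.425).round(4), np.std(P[:,1]-np.polyval(k,P[:,0])).round(4))
E
```

```text
board [[0.5736, 0.4151], [0.569, 0.3462], [0.2881, 0.4313], [0.2848, 0.3614]] ctr [0.4289 0.3885] len 0.2853 w 0.069 0.07 yaw -3.15
battens [[0.5144, 0.403], [0.5119, 0.3641], [0.3452, 0.4133], [0.3425, 0.3732]] ctr [0.4285 0.3884] len 0.1696 w 0.0391 0.0402 yaw -3.28
edge yaw -3.13 y at x=.425 0.4246 0.0003
edge yaw -3.14 y at x=.425 0.3548 0.0003
```

```bash
python3 way.py .4288,.389,.003,-3.15,7 | head -3
```

```text
to .4288,.389,.003,-3.15,7 mm/row 22.2 deg/row 0.08
-0.0000 -0.0000 -0.0002 | 0.0014 0.0000 0.0555
-0.0000 -0.0000 -0.0002 | 0.0014 0.0000 0.0555
```

>>> drive_tool:
  steps:
    - {"wx":0,"wy":0,"wz":-0.0015,"dx":0.005,"dy":0,"dz":0.08,"claw":0.3}
    - {"wx":0,"wy":0,"wz":0,"dx":0.005,"dy":0,"dz":0.08,"claw":0.3}
    - {"wx":0,"wy":0,"wz":0,"dx":0,"dy":0,"dz":0.08,"claw":0.3}
    - {"wx":0,"wy":0,"wz":0,"dx":0,"dy":0,"dz":0.06,"claw":0.3}
    - {"wx":0,"wy":0,"wz":0,"dx":0,"dy":0,"dz":0,"claw":0.3}

```text
time: 40.6
eef_pos: [0.4268, 0.3872, 0.0347]
tool_rot: [[0.998, -0.055, -0.005], [-0.055, -0.998, -0.006], [-0.004, 0.006, -1.0]]
contact_force: [-0.0, -0.1, -0.2]
finger_gap: 0.654
```

>>> drive_tool:
  steps:
    - {"wx":0,"wy":0,"wz":0,"dx":0,"dy":0,"dz":0,"claw":0.3}
    - {"wx":0,"wy":0,"wz":0,"dx":0,"dy":0,"dz":0.04,"claw":0.3}
    - {"wx":0,"wy":0,"wz":0,"dx":0,"dy":0,"dz":0.035,"claw":0.3}
    - {"wx":0,"wy":0,"wz":0,"dx":0,"dy":0,"dz":0,"claw":0.3}
    - {"wx":0,"wy":0,"wz":0,"dx":0,"dy":0,"dz":0,"claw":0.3}

```text
time: 41.1
eef_pos: [0.4294, 0.3904, 0.01]
tool_rot: [[0.999, -0.054, 0.002], [-0.054, -0.999, 0.002], [0.002, -0.002, -1.0]]
contact_force: [-0.4, 0.2, 0.0]
finger_gap: 0.648
```

>>> drive_tool:
  steps:
    - {"wx":0,"wy":0,"wz":0,"dx":-0.001,"dy":0.002,"dz":0.012,"claw":0.3}
    - {"wx":0,"wy":0,"wz":0,"dx":0,"dy":0,"dz":0,"claw":0.3}
    - {"wx":0,"wy":0,"wz":0,"dx":0,"dy":0,"dz":0,"claw":-0.5}
    - {"wx":0,"wy":0,"wz":0,"dx":0,"dy":0,"dz":0,"claw":-0.5}
    - {"wx":0,"wy":0,"wz":0,"dx":0,"dy":0,"dz":0,"claw":-0.5}

```text
time: 41.6
eef_pos: [0.4284, 0.3893, 0.0042]
tool_rot: [[0.999, -0.054, 0.001], [-0.054, -0.999, 0.001], [0.001, -0.001, -1.0]]
contact_force: [-1.7, 0.9, 4.5]
finger_gap: 0.458
```

>>> drive_tool:
  steps:
    - {"wx":0,"wy":0,"wz":0,"dx":0,"dy":0,"dz":0,"claw":-0.5}
    - {"wx":0,"wy":0,"wz":0,"dx":0,"dy":0,"dz":0,"claw":-0.5}
    - {"wx":0,"wy":0,"wz":0,"dx":0,"dy":0,"dz":-0.01,"claw":-0.5}
    - {"wx":0,"wy":0,"wz":0,"dx":0,"dy":0,"dz":0,"claw":-0.5}
    - {"wx":0,"wy":0,"wz":0,"dx":0,"dy":0,"dz":0,"claw":-0.5}

```text
time: 42.1
eef_pos: [0.4277, 0.3883, 0.0067]
tool_rot: [[0.999, -0.055, -0.001], [-0.055, -0.999, -0.001], [-0.001, 0.001, -1.0]]
contact_force: [-0.4, -0.1, -3.4]
finger_gap: 0.452
```

Gripped and lifted; the force of about -3.4 N roughly matches the guide's weight. I raise it and carry it over the fence.

>>> drive_tool:
  steps:
    - {"wx":0,"wy":0,"wz":0,"dx":0,"dy":0,"dz":-0.05,"claw":-0.5}
    - {"wx":0,"wy":0,"wz":0,"dx":0,"dy":0,"dz":-0.09,"claw":-0.5}
    - {"wx":0,"wy":0,"wz":0,"dx":0,"dy":0,"dz":-0.1,"claw":-0.5}
    - {"wx":0,"wy":0,"wz":0,"dx":0,"dy":0,"dz":-0.08,"claw":-0.5}
    - {"wx":0,"wy":0,"wz":0,"dx":0,"dy":0,"dz":0,"claw":-0.5}

```text
time: 42.6
eef_pos: [0.4303, 0.3909, 0.1406]
tool_rot: [[0.999, -0.054, 0.007], [-0.054, -0.999, 0.007], [0.006, -0.007, -1.0]]
contact_force: [1.0, 0.8, -2.5]
finger_gap: 0.453
```

```bash
python3 way.py .5405,.115,.13,6.45,9
```

```text
to .5405,.115,.13,6.45,9 mm/row 33.0 deg/row 1.06
-0.0001 -0.0001 -0.0029 | 0.0347 0.0749 0.0026
-0.0001 -0.0001 -0.0029 | 0.0333 0.0755 0.0027
-0.0001 -0.0001 -0.0029 | 0.0319 0.0761 0.0027
-0.0001 -0.0001 -0.0029 | 0.0305 0.0767 0.0027
-0.0001 -0.0001 -0.0029 | 0.0290 0.0772 0.0028
-0.0001 -0.0001 -0.0029 | 0.0276 0.0778 0.0028
-0.0001 -0.0001 -0.0029 | 0.0262 0.0783 0.0028
-0.0001 -0.0001 -0.0029 | 0.0247 0.0787 0.0029
-0.0001 -0.0001 -0.0029 | 0.0233 0.0792 0.0029
```

>>> drive_tool:
  steps:
    - {"wx":0,"wy":0,"wz":-0.0029,"dx":0.0347,"dy":0.075,"dz":0,"claw":-0.5}
    - {"wx":0,"wy":0,"wz":-0.0029,"dx":0.0333,"dy":0.0755,"dz":0,"claw":-0.5}
    - {"wx":0,"wy":0,"wz":-0.0029,"dx":0.032,"dy":0.076,"dz":0,"claw":-0.5}
    - {"wx":0,"wy":0,"wz":-0.0029,"dx":0.0305,"dy":0.0767,"dz":0,"claw":-0.5}
    - {"wx":0,"wy":0,"wz":-0.0029,"dx":0.029,"dy":0.0772,"dz":0,"claw":-0.5}

```text
time: 43.1
eef_pos: [0.4887, 0.2338, 0.134]
tool_rot: [[0.999, 0.037, -0.002], [0.037, -0.999, -0.001], [-0.002, 0.001, -1.0]]
contact_force: [0.7, 0.1, -3.7]
finger_gap: 0.454
```

>>> drive_tool:
  steps:
    - {"wx":0,"wy":0,"wz":-0.0029,"dx":0.0276,"dy":0.0778,"dz":0,"claw":-0.5}
    - {"wx":0,"wy":0,"wz":-0.0029,"dx":0.0262,"dy":0.0783,"dz":0,"claw":-0.5}
    - {"wx":0,"wy":0,"wz":-0.0029,"dx":0.0247,"dy":0.0787,"dz":0,"claw":-0.5}
    - {"wx":0,"wy":0,"wz":-0.0029,"dx":0.0233,"dy":0.0792,"dz":0,"claw":-0.5}
    - {"wx":0,"wy":0,"wz":0,"dx":0,"dy":0,"dz":0,"claw":-0.5}

```text
time: 43.6
eef_pos: [0.5379, 0.1092, 0.1339]
tool_rot: [[0.994, 0.106, -0.003], [0.106, -0.994, -0.002], [-0.003, 0.002, -1.0]]
contact_force: [0.4, 0.1, -4.0]
finger_gap: 0.453
```

>>> drive_tool:
  steps:
    - {"wx":0,"wy":0,"wz":0,"dx":0,"dy":0,"dz":0,"claw":-0.5}
    - {"wx":0,"wy":0,"wz":0,"dx":0,"dy":0,"dz":0,"claw":-0.5}
    - {"wx":0,"wy":0,"wz":0,"dx":0,"dy":0,"dz":0,"claw":-0.5}
    - {"wx":0,"wy":0,"wz":0,"dx":0,"dy":0,"dz":0,"claw":-0.5}
    - {"wx":0,"wy":0,"wz":0,"dx":0,"dy":0,"dz":0,"claw":-0.5}

```text
time: 44.1
eef_pos: [0.5377, 0.1133, 0.1354]
tool_rot: [[0.994, 0.11, 0.0], [0.11, -0.994, 0.0], [0.0, -0.0, -1.0]]
contact_force: [-0.2, -0.5, -3.1]
finger_gap: 0.454
```

```bash
python3 - <<'E'
from h import *
c=shot("wrist","w19"); s=arm.get_state();R=s["tool_rot"]
print(s["eef_pos"],wc(s["eef_pos"]),np.degrees(np.arctan2(R[1,0],R[0,0])),R[:,2],s["finger_gap"])
t=shot("top","t2")
# overlay of predicted cradle geometry: rebate corners and cheek ends
y=c["frame"][:,:,::-1].copy()
pts=[(sx*x,yy,z) for sx in(1,-1) for x,yy,z in((131,7.5,63),(131,82.5,63),(146,7.5,63),(146,82.5,63),(156,-160,63),(156,155,63))]
P=[[*cw(x,yy),(z+3)/1e3] for x,yy,z in pts]
for p in proj(c,P):
    if 0<=p[0]<560 and 0<=p[1]<420: cv2.drawMarker(y,tuple(int(round(v)) for v in p),(0,0,255),cv2.MARKER_CROSS,9,1)
# guide predicted corners (board top) given the grip
e=[s["eef_pos"]+R@np.array([a*.1435+.0004,b*.035,-.0108+.0]) for a in(1,-1) for b in(1,-1)]
for p in proj(c,e):
    print(p)
    if 0<=p[0]<560 and 0<=p[1]<420: cv2.drawMarker(y,tuple(int(round(v)) for v in p),(255,0,255),cv2.MARKER_TILTED_CROSS,9,1)
cv2.imwrite("pics/w19o.png",cv2.resize(y,(800,600),interpolation=cv2.INTER_CUBIC))
E
```

```text
[0.53779011 0.1131626  0.13547749] [-2.9 43.5] 6.325226722002179 [ 1.07287486e-04  7.01294759e-05 -9.99999992e-01] 0.4539492104163548
[364.23607693 -53.47161341]
[193.4561242  -53.35284233]
[330.30045961 451.55551489]
[228.09602646 451.5282044 ]
```

```bash
python3 - <<'E'
from h import *
for n in("w9","w13","w16"):
    c=load(n);g=cv2.cvtColor(c["frame"],cv2.COLOR_RGB2GRAY).astype(float)
    for sx in(1,-1):
        for xc in(135,139,143):
            ys=np.arange(-10,100,.5); P=[[*cw(sx*xc,y),.066] for y in ys]; q=proj(c,P)
            ok=(q[:,0]>2)&(q[:,0]<557)&(q[:,1]>2)&(q[:,1]<417)
            v=cv2.remap(cv2.GaussianBlur(g,(3,3),0).astype(np.float32),q[:,0].astype(np.float32),q[:,1].astype(np.float32),cv2.INTER_LINEAR).ravel()
            d=np.gradient(v); d[~ok]=0; i=np.argsort(-np.abs(d)); pk=[]
            for k in i:
                if abs(d[k])<4: break
                if all(abs(ys[k]-p[0])>5 for p in pk): pk.append((ys[k],round(float(d[k]),1)))
                if len(pk)==4: break
            print(n,sx*xc,[(float(a),b) for a,b in pk])
E
```

```text
w9 135 [(81.5, 29.1), (59.5, -12.2), (32.0, -12.1), (76.0, -11.8)]
w9 139 [(7.0, -31.3), (81.5, 29.8)]
w9 143 [(7.0, -34.2), (81.5, 31.0)]
w9 -135 [(82.0, 22.6), (76.5, -15.3), (65.0, -11.9)]
w9 -139 [(81.5, 24.6), (66.0, -10.0), (76.0, -8.7), (7.0, -7.8)]
w9 -143 [(7.5, -33.6), (81.5, 25.1)]
w13 135 [(81.5, 28.7)]
w13 139 [(81.5, 29.3)]
w13 143 [(81.5, 30.0)]
w13 -135 [(86.5, -39.8), (81.0, 16.0), (75.5, -13.8), (64.0, -8.9)]
w13 -139 [(86.5, -32.0), (81.0, 15.6), (75.5, -13.9), (64.5, -10.4)]
w13 -143 [(86.5, -29.1), (7.0, -20.9), (81.0, 16.5), (99.5, -8.7)]
w16 135 [(92.0, -33.5), (81.5, 21.4), (72.5, -10.3), (61.5, -9.6)]
w16 139 [(95.0, -30.6), (81.5, 22.3), (6.5, -11.0), (14.0, -9.5)]
w16 143 [(7.0, -25.2), (81.5, 23.2), (99.0, -17.3)]
w16 -135 [(81.5, 24.0), (62.5, -12.1), (73.5, -11.2)]
w16 -139 [(7.5, -27.1), (82.0, 20.9)]
w16 -143 [(7.5, -30.8), (82.0, 21.8)]
```

```bash
python3 - <<'E'
from h import *
for n in("w9","w16","w1"):
    c=load(n);g=cv2.cvtColor(c["frame"],cv2.COLOR_RGB2GRAY).astype(float)
    for y0,rng in((35,(138,162)),(55,(138,162)),(-60,(148,162))):
      for sx in(1,-1):
        xs=np.arange(*rng,.25); P=[[*cw(sx*x,y0),.066] for x in xs]; q=proj(c,P)
        if not((q>2).all() and (q[:,0]<557).all() and (q[:,1]<417).all()): continue
        v=cv2.remap(cv2.GaussianBlur(g,(3,3),0).astype(np.float32),q[:,0].astype(np.float32),q[:,1].astype(np.float32),cv2.INTER_LINEAR).ravel()
        d=np.gradient(v); pk=[]
        for k in np.argsort(-np.abs(d)):
            if abs(d[k])<5 or len(pk)==3: break
            if all(abs(xs[k]-p[0])>3 for p in pk): pk.append((float(xs[k]),round(float(d[k]),1)))
        print(n,y0,sx,pk)
E
python3 -c "
from h import *
print(cw(-.4,44.3))"
```

```text
w9 35 1 [(155.75, -24.1), (145.5, 14.8)]
w9 35 -1 [(156.25, -23.3), (145.5, 18.8), (140.0, -16.1)]
w9 55 1 [(156.0, -21.5), (146.0, 16.4)]
w9 55 -1 [(155.75, -27.2), (139.5, -16.9), (145.0, 16.8)]
w9 -60 1 [(156.0, -24.6)]
w9 -60 -1 [(155.75, -26.7)]
w16 35 1 [(156.0, -20.0), (145.5, 15.5), (139.75, -9.6)]
w16 35 -1 [(155.5, -18.9), (145.75, 14.4), (138.0, -10.8)]
w16 55 1 [(156.0, -19.4), (146.25, 14.0), (139.5, -9.6)]
w16 55 -1 [(155.5, -17.4), (145.5, 15.0), (138.0, -10.4)]
w16 -60 1 [(156.0, -24.3)]
w16 -60 -1 [(155.5, -18.8)]
w1 35 1 [(156.75, -16.2), (145.75, 11.0), (138.0, -8.3)]
w1 35 -1 [(138.5, -19.6), (155.5, 6.5)]
w1 55 1 [(146.0, 15.4), (156.0, -14.7)]
w1 55 -1 [(139.5, -21.5)]
w1 -60 1 [(156.5, -16.6)]
w1 -60 -1 [(156.0, -18.5)]
[0.54022604 0.11427466]
```

```bash
python3 - <<'E'
from h import *
c=load("w19"); s=arm.get_state(); R=s["tool_rot"];p=s["eef_pos"]; base=.0012
g=cv2.GaussianBlur(cv2.cvtColor(c["frame"],cv2.COLOR_RGB2GRAY).astype(np.float32),(3,3),0)
def scan(pts,ts,n):
    q=proj(c,[p+R@np.array(a) for a in pts]); v=cv2.remap(g,q[:,0].astype(np.float32),q[:,1].astype(np.float32),cv2.INTER_LINEAR).ravel()
    d=np.gradient(v); pk=[]
    for k in np.argsort(-np.abs(d)):
        if len(pk)==2: break
        if all(abs(ts[k]-a[0])>4 for a in pk): pk.append((float(ts[k]),round(float(d[k]),1)))
    print(n,pk)
ht=.047-base; hb=.012-base
xs=np.arange(.075,.097,.00025)
for y in(-.012,.012): scan([(x,y,-ht) for x in xs],xs*1e3,f"batten end, y={y}")
ys=np.arange(.026,.045,.00025)
for x in(.05,.085):
    for sg in(1,-1): scan([(x,sg*y,-hb) for y in ys],ys*1e3,f"board side x={x} sg={sg}")
E
python3 way.py .5404,.1143,.075,6.45,4
```

```text
batten end, y=-0.012 [(85.5, 47.5), (76.25, 0.7)]
batten end, y=0.012 [(85.5, 45.9), (77.25, 1.4)]
board side x=0.05 sg=1 [(34.75, -23.0), (26.0, 14.0)]
board side x=0.05 sg=-1 [(34.5, -23.4), (26.0, 5.8)]
board side x=0.085 sg=1 [(34.75, -38.5), (26.0, 17.9)]
board side x=0.085 sg=-1 [(34.5, -44.9), (26.0, 6.2)]
to .5404,.1143,.075,6.45,4 mm/row 15.1 deg/row 0.03
-0.0000 -0.0000 -0.0001 | 0.0017 -0.0006 0.0378
-0.0000 -0.0000 -0.0001 | 0.0017 -0.0006 0.0378
-0.0000 -0.0000 -0.0001 | 0.0017 -0.0006 0.0378
-0.0000 -0.0000 -0.0001 | 0.0017 -0.0006 0.0378
```

The guide sits true in the hand: 0.5 mm along x, centred across, no turn. The rebate is measured to within 0.5 mm. I lower to just above the cheeks and correct there.

>>> drive_tool:
  steps:
    - {"wx":0,"wy":0,"wz":-0.0003,"dx":0.0033,"dy":-0.001,"dz":0.05,"claw":-0.5}
    - {"wx":0,"wy":0,"wz":0,"dx":0.003,"dy":-0.001,"dz":0.05,"claw":-0.5}
    - {"wx":0,"wy":0,"wz":0,"dx":0,"dy":0,"dz":0.04,"claw":-0.5}
    - {"wx":0,"wy":0,"wz":0,"dx":0,"dy":0,"dz":0,"claw":-0.5}
    - {"wx":0,"wy":0,"wz":0,"dx":0,"dy":0,"dz":0,"claw":-0.5}

```text
time: 44.7
eef_pos: [0.5406, 0.1138, 0.0799]
tool_rot: [[0.994, 0.112, 0.0], [0.112, -0.994, -0.0], [0.0, 0.0, -1.0]]
contact_force: [0.7, 0.4, -2.9]
finger_gap: 0.45
```

>>> drive_tool:
  steps:
    - {"wx":0,"wy":0,"wz":0,"dx":0,"dy":0,"dz":0,"claw":-0.5}
    - {"wx":0,"wy":0,"wz":0,"dx":0,"dy":0,"dz":0,"claw":-0.5}
    - {"wx":0,"wy":0,"wz":0,"dx":0,"dy":0,"dz":0,"claw":-0.5}
    - {"wx":0,"wy":0,"wz":0,"dx":0,"dy":0,"dz":0,"claw":-0.5}
    - {"wx":0,"wy":0,"wz":0,"dx":0,"dy":0,"dz":0,"claw":-0.5}

```text
time: 45.2
eef_pos: [0.5404, 0.1138, 0.0796]
tool_rot: [[0.994, 0.111, 0.0], [0.111, -0.994, 0.0], [0.0, -0.0, -1.0]]
contact_force: [0.0, 0.4, -2.2]
finger_gap: 0.456
```

```bash
python3 way.py .5404,.1143,.053,6.45,2;python3 -c "
from h import *
s=arm.get_state();print(s['eef_pos'],wc(s['eef_pos']),s['contact_force'])"
```

```text
to .5404,.1143,.053,6.45,2 mm/row 13.3 deg/row 0.03
-0.0000 -0.0000 -0.0001 | 0.0001 -0.0006 0.0333
-0.0000 -0.0000 -0.0001 | 0.0001 -0.0006 0.0333
[0.54036214 0.11379527 0.07961208] [-0.3 43.8] [ 0.02674163  0.38226602 -2.24946017]
```

>>> drive_tool:
  steps:
    - {"wx":0,"wy":0,"wz":0,"dx":0,"dy":-0.0013,"dz":0.015,"claw":-0.5}
    - {"wx":0,"wy":0,"wz":0,"dx":0,"dy":0,"dz":0.015,"claw":-0.5}
    - {"wx":0,"wy":0,"wz":0,"dx":0,"dy":0,"dz":0.012,"claw":-0.5}
    - {"wx":0,"wy":0,"wz":0,"dx":0,"dy":0,"dz":0.012,"claw":-0.5}
    - {"wx":0,"wy":0,"wz":0,"dx":0,"dy":0,"dz":0,"claw":-0.5}

```text
time: 45.7
eef_pos: [0.5396, 0.1141, 0.0568]
tool_rot: [[0.994, 0.111, -0.002], [0.111, -0.994, -0.001], [-0.002, 0.0, -1.0]]
contact_force: [-0.4, -0.4, -3.9]
finger_gap: 0.454
```

>>> drive_tool:
  steps:
    - {"wx":0,"wy":0,"wz":0,"dx":0,"dy":0,"dz":0.004,"claw":-0.5}
    - {"wx":0,"wy":0,"wz":0,"dx":0,"dy":0,"dz":0.004,"claw":-0.5}
    - {"wx":0,"wy":0,"wz":0,"dx":0,"dy":0,"dz":0.002,"claw":-0.5}
    - {"wx":0,"wy":0,"wz":0,"dx":0,"dy":0,"dz":0,"claw":-0.5}
    - {"wx":0,"wy":0,"wz":0,"dx":0,"dy":0,"dz":0,"claw":-0.5}

```text
time: 46.2
eef_pos: [0.5403, 0.1143, 0.054]
tool_rot: [[0.994, 0.111, 0.0], [0.111, -0.994, 0.0], [0.0, -0.0, -1.0]]
contact_force: [0.2, -0.1, -3.0]
finger_gap: 0.454
```

It's in the pocket without contact, about 1 mm above the floor. I set it down, release, and rise.

>>> drive_tool:
  steps:
    - {"wx":0,"wy":0,"wz":0,"dx":0,"dy":0,"dz":0.002,"claw":-0.5}
    - {"wx":0,"wy":0,"wz":0,"dx":0,"dy":0,"dz":0,"claw":-0.5}
    - {"wx":0,"wy":0,"wz":0,"dx":0,"dy":0,"dz":0,"claw":0.2}
    - {"wx":0,"wy":0,"wz":0,"dx":0,"dy":0,"dz":0,"claw":0.2}
    - {"wx":0,"wy":0,"wz":0,"dx":0,"dy":0,"dz":0,"claw":0.2}

```text
time: 46.7
eef_pos: [0.5407, 0.1144, 0.0535]
tool_rot: [[0.994, 0.111, 0.001], [0.111, -0.994, 0.0], [0.001, -0.0, -1.0]]
contact_force: [0.2, -0.1, 0.4]
finger_gap: 0.6
```

>>> drive_tool:
  steps:
    - {"wx":0,"wy":0,"wz":0,"dx":0,"dy":0,"dz":-0.03,"claw":0.2}
    - {"wx":0,"wy":0,"wz":0,"dx":0,"dy":0,"dz":-0.08,"claw":0.2}
    - {"wx":0,"wy":0,"wz":0,"dx":-0.04,"dy":0,"dz":-0.1,"claw":0.2}
    - {"wx":0,"wy":0,"wz":0,"dx":-0.08,"dy":0,"dz":-0.1,"claw":0.2}
    - {"wx":0,"wy":0,"wz":0,"dx":-0.08,"dy":0,"dz":-0.08,"claw":0.2}

```text
time: 47.2
eef_pos: [0.4614, 0.1052, 0.2113]
tool_rot: [[0.994, 0.111, 0.003], [0.111, -0.994, 0.001], [0.003, -0.0, -1.0]]
contact_force: [0.3, 0.8, 0.6]
finger_gap: 0.6
```

>>> drive_tool:
  steps:
    - {"wx":0,"wy":0,"wz":0,"dx":-0.08,"dy":0,"dz":-0.05,"claw":0.2}
    - {"wx":0,"wy":0,"wz":0,"dx":-0.06,"dy":0,"dz":0,"claw":0.2}
    - {"wx":0,"wy":0,"wz":0,"dx":0,"dy":0,"dz":0,"claw":0.2}
    - {"wx":0,"wy":0,"wz":0,"dx":0,"dy":0,"dz":0,"claw":0.2}
    - {"wx":0,"wy":0,"wz":0,"dx":0,"dy":0,"dz":0,"claw":0.2}

```text
time: 47.7
eef_pos: [0.4063, 0.0993, 0.2281]
tool_rot: [[0.994, 0.111, -0.0], [0.111, -0.994, -0.0], [-0.0, 0.0, -1.0]]
contact_force: [0.3, -0.4, -0.3]
finger_gap: 0.602
```

```bash
python3 - <<'E'
from h import *
c=shot("wrist","w20"); t=shot("top","t3");print(arm.get_state()["eef_pos"])
a=cv2.resize(c["frame"][:,:,::-1],(533,400),interpolation=cv2.INTER_CUBIC)
b=cv2.resize(t["frame"][145:265,160:280,::-1],(400,400),interpolation=cv2.INTER_CUBIC)
o=np.hstack([a,b]); cv2.imwrite("pics/fin.png",cv2.resize(o,(800,343)))
E
```

```text
[0.40632332 0.09923315 0.22769022]
```

View pics/fin.png

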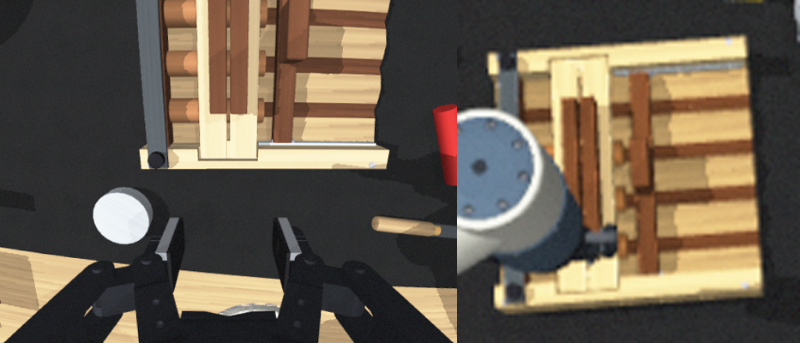

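The last picture shows the guide in both rebates, the three rods reaching the fence, and a small gap between their ends and the stop bar. One numeric check before handing in.

```bash
python3 - <<'E'
from h import *
c=load("w20"); g=cv2.GaussianBlur(cv2.cvtColor(c["frame"],cv2.COLOR_RGB2GRAY).astype(np.float32),(3,3),0)
def scan(fx,ts,z,n,k0=3):
    q=proj(c,[[*cw(*fx(t)),z] for t in ts]); ok=(q[:,0]>2)&(q[:,0]<557)&(q[:,1]>2)&(q[:,1]<417)
    v=cv2.remap(g,q[:,0].astype(np.float32),q[:,1].astype(np.float32),cv2.INTER_LINEAR).ravel(); d=np.gradient(v)*ok; pk=[]
    for k in np.argsort(-np.abs(d)):
        if len(pk)==k0 or abs(d[k])<3: break
        if all(abs(ts[k]-a[0])>3 for a in pk): pk.append((float(ts[k]),round(float(d[k]),1)))
    print(n,pk)
T=np.arange(-5,95,.5)
for x in(-135,-120,-100,50): scan(lambda t:(x,t),T,.064,f"guide top edges at x={x} (expect 9.3, 79.3)",4)
for x in(-87,-29,29): scan(lambda t:(x,t),np.arange(-30,9,.5),.0455,f"rod -y end x={x} (expect ~-1)")
for x in(-60,60): scan(lambda t:(x,t),np.arange(-50,5,.5),.048,f"stop front top x={x} (expect ~-14)")
scan(lambda t:(t,30),np.arange(-156,-130,.25),.064,"guide end x at y=30 (expect -143)",4)
E
```

```text
guide top edges at x=-135 (expect 9.3, 79.3) [(9.5, 26.1), (82.5, 24.6), (79.0, -15.6), (6.0, -12.8)]
guide top edges at x=-120 (expect 9.3, 79.3) [(79.0, -22.9), (42.0, -21.6), (10.0, 17.3), (46.0, 17.3)]
guide top edges at x=-100 (expect 9.3, 79.3) [(42.0, -24.3), (9.5, 23.2), (47.0, 18.8), (79.0, -18.5)]
guide top edges at x=50 (expect 9.3, 79.3) []
rod -y end x=-87 (expect ~-1) [(-1.0, 12.6), (7.0, 11.7), (-14.5, -7.3)]
rod -y end x=-29 (expect ~-1) [(-1.0, 12.1), (7.5, 11.4), (-15.0, -8.0)]
rod -y end x=29 (expect ~-1) [(7.5, 14.5), (-1.0, 11.1), (-14.5, -7.7)]
stop front top x=-60 (expect ~-14) [(-11.0, 20.8), (-38.0, -14.3), (-14.5, -7.7)]
stop front top x=60 (expect ~-14) []
guide end x at y=30 (expect -143) [(-156.0, 16.5), (-146.25, -12.7), (-143.0, 12.5)]
```

```bash
python3 -c "
from workcell import arm
s=arm.get_state();print(s['time'],s['contact_force']);print(arm.sign_off())"
```

```text
47.8 [ 1.19177399 -0.32541047 -0.35484083]
the job is handed in; nothing more can be done
None
```

The cradle is set up and handed in at 47.8 s. I can't see the verdict, but my last camera checks agreed with every target.

**What I did:**
- **Handles:** there were three on the bench, now in grooves 1, 2 and 3. The red look-alikes were left alone.
- **Stop bar:** I pushed it slowly until the handles nipped against the fence, at about 12–15 N on the wrist, well under the 60 N limit. I then eased it back 13 mm.
- **Saw guide:** I lowered it into both rebates and released it without it touching the sides.

**Last checks from the camera:**

| Item | Measured |
|---|---|
| Handle ends facing the stop bar | all three level, at cradle y about -1 mm in my frame |
| Stop bar to handle ends | about 13.5 mm (6 to 25 allowed) |
| Guide position across the rebates (y) | within about 0.5 mm of centre |
| Guide position along its length (x) | within about 0.5 mm, from its -x end; the +x end was out of view |
| Guide height | edges fit a guide lying on the rebate floor |

**What went wrong or disagreed:**
- **Fingertips:** they stand about 20–25 mm behind the reported TCP, not 14 mm ahead as stated. My first grasps closed above the rod. I worked out the real offset from the pictures and used that from then on.
- **Knocked handle:** one was knocked about 13 cm aside, next to the file, while I was placing another. I found it again and picked it up there.
- **Other tools:** I did not measure their final positions. I never touched one knowingly, and the closest I worked was beside the file.

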